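# Pack a slide fixture with spacer plates until it is snug

## Robot

A 6-joint arm with a two-finger parallel gripper is mounted at the origin on a cart in front of the work surface, level with it; the furniture and walls round the work are solid. World frame = base frame: x ahead of the robot, y to its left, z up, the work surface at z = 0. Lengths are in m, angles in rad, forces in N, time in s.
With the tool pointing down it reaches from about 0.35 to 0.975 m from the base axis. Payload 4.9 kg.
Tool frame: the origin (TCP) lies on the centre line of the jaws, within the pads' length; the fingertips stand 25 mm ahead of it and the grasp point (between the pads) lies 6 mm ahead of it; z points along the fingers, y is the line along which they close (so a half turn about z gives the same grasp; the last joint's range is limited). The gripper opens to 85 mm and grips with 20 to 120 N. Pads are 22 mm wide; open, the fingers measure 114 mm over their backs; the gripper's body (76 mm by 85 mm) begins 54 mm behind the grasp point. The pads swing forward as they close: fully open they stand 13 mm farther back than shut.
Start: joints at [1.056, 0.053, 1.613, -0, 1.476, -0.119], TCP at [0.241, 0.577, 0.226] pointing down, gripper open.
Joint ranges: [-3.01, 3.01], [-1.01, 2.22], [0.06, 2.58], [-1.02, 4.17], [0.09, 2.62], [-3.14, 3.14]. Speed limits (rad/s): [2.57, 2.57, 3.14, 3.14, 3.14, 3.14].

## Interface

Orientations are given as a unit quaternion [w, x, y, z].
In Python, from plant import state, grab_frame, get_calibration, job gives the robot as it stands. The module is installed in compiled form; this text tells all that it offers.
- The arm moves only by the tool move_arm, never from a script. Its argument "targets" is a list that holds one entry, the list of rows, each a list of 5 numbers: the opening in per cent of the stroke, from 0 (shut) to 100 (fully open), then the shift along the tool's x, y, z as a fraction of full scale, then the turn about the tool's z as a fraction of full scale. A call has 1 to 5 rows; each row shifts and turns the commanded pose from where the row before left it, along the tool's axes as they then stand; what a row does not reach is not made up. Full scale, the value 1, is 0.6 m for a shift and 6 degrees for a turn. A row lasts 1/12 s, in which the tool goes at most 41.7 mm and 7.16 degrees, less where a joint would pass 70% of its speed; a pose out of reach is approached as far as the arm can. A call with a number of a shift or a turn outside -1 to 1 is refused whole. A call with a gripper value outside its range is refused whole. The fingers move at their own pace and stop on an object; the grip force is fixed at half the most. Time passes only in rows, so rows that do not move let the fingers close. It gives the time, the measured TCP pose, the force, the opening and the grip force at its end, in the units of the state.
- state(): the state, without advancing time (a new reading comes with each control period).
- grab_frame(name): name is "side" or "top" or "wrist"; returns the picture (420x560x3 uint8, red, green, blue); there is no depth.
- get_calibration(name): a dict with "vertical_fov" (degrees; the focal length in pixels is half the picture's height over the tangent of half this angle, whatever the lens; pixels are square), "cx", "cy" (the principal point, pixels), "R" (3x3) and "t" (3): a world point X has camera coordinates R X + t. Camera axes: x right, y down, z forward; pixel columns grow to the right and rows downward; lengths in m; the calibration is good to about 2 mm. A picture is of the moment at which its call begins: read the wrist's pose just before it. get_calibration takes no time and is no camera call; for the wrist camera it gives the pose at the moment of the call.
- job.job_done(): hands the job in; it is judged then, once.
The state is a dict: "time": time; "joint_pos": joint angles; "joint_vel": joint speeds; "joint_efforts": joint torques, N m; "tool_pos": TCP position; "tool_rot": TCP orientation; "contact_force": force on the tool from outside, world axes, zero at the start; "ft_torque": the same for the moment, N m; "gripper_width": opening from 0.0 (shut) to 1.0 (fully open); "grasp_force": force on a finger pad.
Only numpy, scipy, OpenCV 4.12 (cv2) and the standard library are available. Lean on these libraries where they do the work, as an engineer would, in place of code of your own. Each camera call takes 0.05 s, during which the arm holds its last target. There are 200 camera calls.

## Task

Draw the fixture's carriage fully back by its handle, then take spacer plates out of the leaning rack and hang them upright by their shoulders in the gap between carriage and end stop, one at a time, feeling after each how much play is left, until no further plate would go in (two or three are needed). Then push the carriage firmly up against the packed plates, so that it bears on them, and leave it there. Leave the spare plates in the rack, and the screwdriver and the jar where they are.

Things in the scene. Friction and masses are not known exactly. Their poses are not given: they have to be found in the camera images.
- fixture: slide fixture fixed to the worktop, 230x100x78 mm; origin on the worktop, x along the slide from carriage to end stop (body from -125 to 105 mm), y across, origin midway. Two grey rails along x, 48 apart inside, 14 wide each, tops 70 above the worktop, channel floor at 10. An aluminium carriage (near end) and a steel end stop fill the channel; both reach 78 high, bar the carriage's handle
- gap_start (a point): in the fixture at rail-top height (70 mm): where the carriage's front face is when fully back. From here the gap runs along the fixture's +x to the end stop (a second stop is parked behind that): two or three plate thicknesses (18 each) plus 5 to 7 mm; which of the two is not reported, find it by touch or sight
- carriage (a joint): travel of the carriage towards the end stop in m: 0 fully back at its own stop, at most 0.030; stiff (about 3 N), stays where it is left. Starts part-way forward. Pushed up hard on a full packing it reads about 0.006, one plate short about 0.024
- carriage_handle (a point): the carriage's black upright post, 20x20 mm, from 78 to 119 mm above the worktop; this point is in it at 103 mm, 35 mm behind the carriage's front face
- carriage_face (a point): middle of the carriage's front face, at 60 mm height; axes as the fixture's
- rack: grey leaning rack fixed to the worktop, 180x86x76 mm, four sloping pockets one behind the other, 35 mm apart; origin under its middle; its x runs along the row of pockets, about to the robot's left, and the plates lean to +x; y across
- plate_0_tab (a point): First (rack's -x end) of 4 like aluminium spacer plates: x 18 thick, y wide, z up, 98 tall, 0.17 kg. Body 44 wide, 54 tall, its lowest 9 a wedge 38 wide; shoulders 66 wide, 8 tall; a tab 26 wide (grip across it), 12 thick, 36 tall. Point: tab's middle, 80 above foot, 26 above shoulders' undersides. Leans in the rack, top 25 degrees to the rack's +x; hung by its shoulders on the rails the point is 96 above the worktop
- plate_1_tab (a point): Second spacer plate along the rack's +x, as plate_0: middle of its tab. In the rack it leans, top 25 degrees towards the rack's +x, its lowest 46 mm between sloping walls, loose: draw it out along its own z. Hung in the fixture it stands upright, shoulders resting on the rails, this point then 96 above the worktop. Its place in the pack does not matter
- plate_2_tab (a point): Third spacer plate along the rack's +x, as plate_0: middle of its tab. In the rack it leans, top 25 degrees towards the rack's +x, its lowest 46 mm between sloping walls, loose: draw it out along its own z. Hung in the fixture it stands upright, shoulders resting on the rails, this point then 96 above the worktop. Its place in the pack does not matter
- plate_3_tab (a point): Fourth spacer plate along the rack's +x, as plate_0: middle of its tab. In the rack it leans, top 25 degrees towards the rack's +x, its lowest 46 mm between sloping walls, loose: draw it out along its own z. Hung in the fixture it stands upright, shoulders resting on the rails, this point then 96 above the worktop. Its place in the pack does not matter
- driver_mid (a point): red-handled screwdriver lying on the worktop, 165x17x17 mm, a bystander; its middle
- jar_mid (a point): jar with a black lid, 50 mm across, 43 high, a bystander; its middle
Mind the look-alikes: they are no part of the job. Leave any pink or turquoise look-alike of the part that bears plate_0_tab alone.

How it is judged:
By the outcome, as a careful person would: the job done as asked, in the order asked, and still so for the second after the job is handed in, with the robot touching nothing.
It also fails if it takes over 72 s, if anything falls off the work surface, if the arm or the gripper's body presses on something with over 40 N, if the wrist force passes 120 N, or if a joint passes its speed limit or range.

## Working session

There is one attempt and no reset: what is moved stays moved. The work goes in short steps, Python scripts to look and compute and a tool call to move; the robot and the scene stay as the last step left them, time stands still between calls to the robot, and variables do not carry over. Pictures are saved under pics/ and viewed, at most 10 in all, crops included, and the job is handed in when it is done.

Besides the shell and the picture viewer there is one more tool, called after "Call:" as name([rows], argument=value, ...), one row to a line, values as JSON. move_arm: Moves the arm, as the interface text tells. Shift numbers are shares of 0.6 m and turn numbers shares of 6 degrees, none past 1 either way. Its arguments: {"type":"object","properties":{"targets":{"type":"array"}},"required":["targets"]}

```bash
mkdir -p pics; cat > h.py <<'E'
import numpy as np, cv2
from plant import state, grab_frame, get_calibration, job
def snap(n,f):
    c=get_calibration(n); im=grab_frame(n); cv2.imwrite('pics/'+f,im[:,:,::-1]); return im,c
def K(c):
    f=210/np.tan(np.radians(c['vertical_fov'])/2); return f,c['cx'],c['cy']
def proj(c,X):
    f,cx,cy=K(c); p=np.array(c['R'])@np.array(X)+np.array(c['t']); return cx+f*p[0]/p[2],cy+f*p[1]/p[2]
def ray(c,u,v):
    f,cx,cy=K(c); R=np.array(c['R']); return -R.T@np.array(c['t']), R.T@np.array([(u-cx)/f,(v-cy)/f,1])
def onz(c,u,v,z):
    o,d=ray(c,u,v); return o+d*(z-o[2])/d[2]
E
python3 - <<'E'
from h import *
print(state())
a,c=snap('side','s0.png');print(c)
b,c=snap('top','t0.png');print(c)
d,c=snap('wrist','w0.png');print(c)
E
```

```text
{'time': 0.0, 'joint_pos': array([ 1.05598546e+00,  5.33483323e-02,  1.61431318e+00,  1.63818431e-05,
        1.47600512e+00, -1.18993079e-01]), 'joint_vel': array([-6.58820827e-05, -9.20551318e-04, -3.57435526e-05,  8.51638642e-04,
       -6.89760642e-04, -2.49292609e-03]), 'joint_efforts': array([ 6.22203679e-04, -3.93687272e+01, -3.70177925e+01, -5.46103945e-05,
        7.02900157e-03,  8.45989007e-06]), 'tool_pos': array([0.24064924, 0.57611594, 0.22475686]), 'tool_rot': array([-3.30898678e-04,  1.96620137e-01,  9.80479192e-01, -9.82812861e-04]), 'contact_force': array([-0.02901319, -0.2737413 , -0.29306126]), 'ft_torque': array([ 0.02056936, -0.06830391, -0.02908832]), 'grasp_force': 0.0, 'gripper_width': 0.9981252198840099}
{'vertical_fov': 52.68379995258979, 'cx': 276.8802928346761, 'cy': 201.40055984887778, 'R': array([[ 0.9979358 , -0.06297571, -0.0125777 ],
       [-0.03436078, -0.35814505, -0.93303347],
       [ 0.0542538 ,  0.93153968, -0.35956967]]), 't': array([-0.46449016,  0.16234464,  1.03054699])}
{'vertical_fov': 49.961685417517685, 'cx': 278.8655849887705, 'cy': 212.74904684930766, 'R': array([[ 0.02860232, -0.99954888,  0.00916166],
       [-0.9943051 , -0.02939119, -0.10243788],
       [ 0.10266094, -0.00617953, -0.99469721]]), 't': array([0.14156146, 0.50164349, 1.03907582])}
{'vertical_fov': 66.52468240315756, 'cx': 276.15458279819984, 'cy': 205.45293883656882, 'R': array([[ 3.85880746e-01,  9.22548222e-01, -9.09652236e-04],
       [ 8.73005532e-01, -3.64839044e-01,  3.23656938e-01],
       [ 2.98257256e-01, -1.25687112e-01, -9.46174064e-01]]), 't': array([-0.62413234, -0.04203957,  0.37990576])}
```

View pics/t0.png

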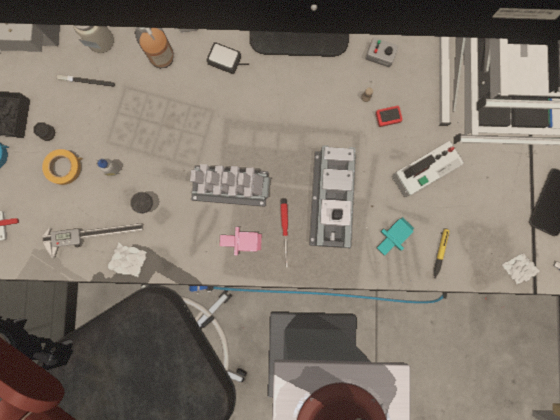

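View pics/s0.png

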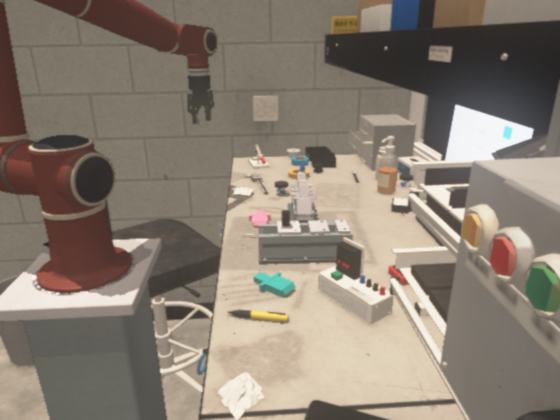

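Top view: the rack is at about (230,185), with the plates' tabs leaning to the left. The fixture is at about (333,197), its black handle at (338,213), with the near end at the bottom. I'll zoom in to measure.

```bash
python3 - <<'E'
from h import *
im=cv2.imread('pics/t0.png')[140:255,180:365]
cv2.imwrite('pics/t0c.png',cv2.resize(im,None,fx=4.3,fy=4.3,interpolation=cv2.INTER_CUBIC))
c=get_calibration('top')
for n,u,v,z in [('h',338,213,.119),('fixBL',311,246,.07),('fixBR',351,247,.07),('fixTL',319,148,.07),('fixTR',354,149,.07)]: print(n,onz(c,u,v,z).round(4))
E
```

```text
h [0.4908 0.0293 0.119 ]
fixBL [0.4198 0.0821 0.07  ]
fixBR [ 0.4201 -0.0078  0.07  ]
fixTL [0.6448 0.0685 0.07  ]
fixTR [ 0.645 -0.012  0.07 ]
```

View pics/t0c.png

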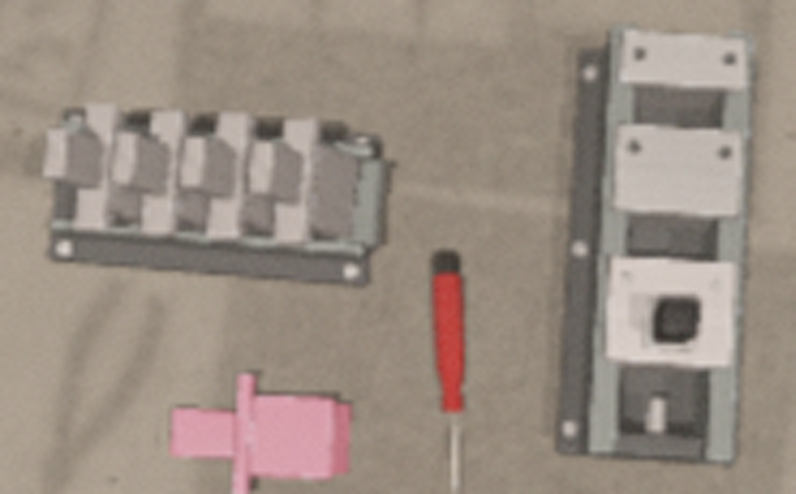

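```bash
python3 - <<'E'
from h import *
c=get_calibration('top')
P=lambda n,x,y,z: print(n,(onz(c,180+(x+.5)/4.3-.5,140+(y+.5)/4.3-.5,z)*1000).round(1)[:2])
P('handle',678,318,.119)
for n,x,y in [('carr nl',605,358),('carr nr',733,366),('carr fl',612,258),('carr fr',738,264),('stop nl',614,207),('stop nr',738,214),('stop fl',618,126),('stop fr',742,133)]:P(n,x,y,.078)
P('rail rb',735,460,.07);P('rail rt',752,40,.07);P('rail lb',588,452,.07);P('rail lt',611,30,.07)
P('rack screw l',64,248,.006);P('rack screw r',351,271,.006)
# tab tops upper edge centres (left-ish strip), guess z .12
for n,x,y in [('p3',58,153),('p2',124,160),('p1',193,167),('p0',262,167)]:P(n,x,y,.125)
for n,x,y in [('sh3',97,166),('sh2',162,172),('sh1',229,177),('sh0',295,181)]:P(n,x,y,.09)
s=get_calibration('side')
print('side proj',[np.round(proj(s,p)) for p in [(.49,.03,.119),(.56,.3,.12)]])
im=cv2.imread('pics/s0.png')[160:265,230:360]
cv2.imwrite('pics/s0c.png',cv2.resize(im,None,fx=5.7,fy=5.7,interpolation=cv2.INTER_CUBIC))
E
```

```text
handle [489.6  30.8]
carr nl [471.8  63. ]
carr nr [469.6  -3.8]
carr fl [524.4  60.3]
carr fr [523.2  -5.8]
stop nl [551.5  59.8]
stop nr [549.7  -5.5]
stop fl [594.7  58.5]
stop fr [593.   -7.1]
rail rb [421.   -6.8]
rail rt [645.2 -13.2]
rail lb [423.   70.1]
rail lt [648.3  62.3]
rack screw l [530.7 360.1]
rack screw r [522.5 199.1]
p3 [562.8 343.6]
p2 [560.2 310.5]
p1 [557.7 275.8]
p0 [558.8 241.3]
sh3 [563.  329.7]
sh2 [560.8 295.9]
sh1 [559.2 261.1]
sh0 [558.2 226.8]
side proj [array([285., 211.]), array([301., 176.])]
```

View pics/s0c.png

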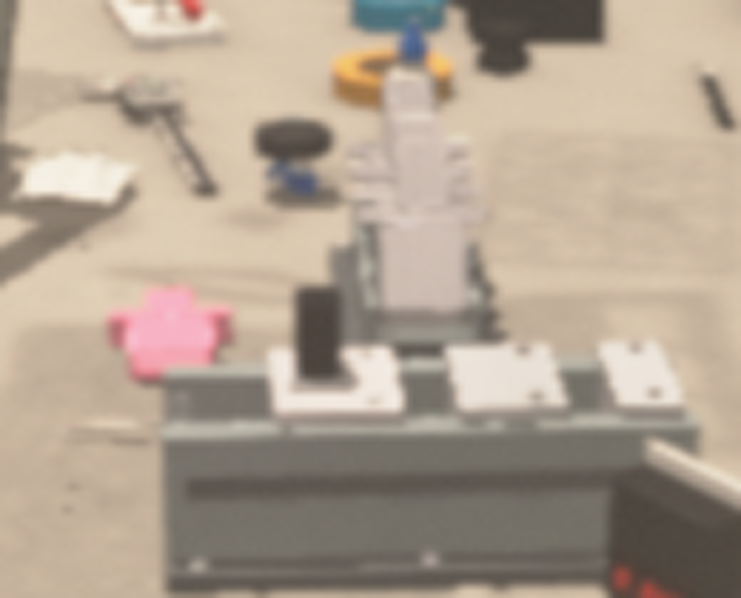

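Side crop: the handle is at about (318,335). The stop and parked stop sit behind it, and the plates overlap in the rack at about (415,180). Estimated fixture yaw is -1.75° and rack yaw about 87°. Next I'll write the row calculator and go above the handle.

```bash
cat >> h.py <<'E'
def plan(tx,ty,tz,head,n,op,src=None):
    """rows (tool axes) from the present pose to world target; head = heading of tool y, deg"""
    s=state(); w,x,y,z=s['tool_rot']
    p=np.array(s['tool_pos']) if src is None else np.array(src[:3])
    yv=np.array([2*(x*y-w*z)*1, 1-2*(x*x+z*z)]); h=np.degrees(np.arctan2(yv[1],yv[0])) if src is None else src[3]
    D=(np.array([tx,ty,tz])-p)/n; dt=(h-head+180)%360-180
    if dt>95: dt-=180
    if dt<-95: dt+=180
    rows=[]
    for i in range(n):
        a=np.radians(h-dt*i/n); Y=np.array([np.cos(a),np.sin(a),0]); X=np.cross(Y,[0,0,-1])
        rows.append([op]+[round(float(v)/.6,4) for v in (D@X,D@Y,-D[2])]+[round(dt/n/6,3)])
    print('heading',round(h,2),'pos',p.round(4),'F',s['contact_force'].round(1),'t',round(s['time'],2),'w',round(s['gripper_width'],3))
    for i in range(0,n,5): print(rows[i:i+5])
E
python3 -c "
from h import *
plan(.490,.031,.19,-1.75,16,100)"
```

```text
heading 67.32 pos [0.2407 0.5762 0.2251] F [-0.6 -0.5 -0.1] t 0.15 w 0.998
[[100, -0.0459, -0.0424, 0.0037, np.float64(0.719)], [100, -0.0489, -0.0388, 0.0037, np.float64(0.719)], [100, -0.0517, -0.035, 0.0037, np.float64(0.719)], [100, -0.0542, -0.031, 0.0037, np.float64(0.719)], [100, -0.0564, -0.0269, 0.0037, np.float64(0.719)]]
[[100, -0.0582, -0.0225, 0.0037, np.float64(0.719)], [100, -0.0598, -0.0181, 0.0037, np.float64(0.719)], [100, -0.061, -0.0136, 0.0037, np.float64(0.719)], [100, -0.0618, -0.0089, 0.0037, np.float64(0.719)], [100, -0.0623, -0.0042, 0.0037, np.float64(0.719)]]
[[100, -0.0624, 0.0005, 0.0037, np.float64(0.719)], [100, -0.0622, 0.0052, 0.0037, np.float64(0.719)], [100, -0.0617, 0.0098, 0.0037, np.float64(0.719)], [100, -0.0608, 0.0144, 0.0037, np.float64(0.719)], [100, -0.0595, 0.019, 0.0037, np.float64(0.719)]]
[[100, -0.0579, 0.0234, 0.0037, np.float64(0.719)]]
```

Call:
move_arm([
  [[100, -0.046, -0.042, 0.004, 0.72], [100, -0.049, -0.039, 0.004, 0.72], [100, -0.052, -0.035, 0.004, 0.72], [100, -0.054, -0.031, 0.004, 0.72], [100, -0.056, -0.027, 0.004, 0.72]],
])

```text
time: 0.57
tool_pos: [0.319, 0.4048, 0.2134]
tool_rot: [-0.0, 0.378, 0.926, -0.0]
contact_force: [0.5, 0.1, 0.7]
gripper_width: 1.0
grasp_force: 0.0
```

Call:
move_arm([
  [[100, -0.058, -0.0225, 0.004, 0.72], [100, -0.06, -0.018, 0.004, 0.72], [100, -0.061, -0.0135, 0.004, 0.72], [100, -0.062, -0.009, 0.004, 0.72], [100, -0.062, -0.004, 0.004, 0.72]],
])

```text
time: 0.98
tool_pos: [0.397, 0.2344, 0.2017]
tool_rot: [0.0, 0.545, 0.838, 0.0]
contact_force: [1.0, 0.5, -0.1]
gripper_width: 1.001
grasp_force: 0.0
```

Call:
move_arm([
  [[100, -0.0625, 0, 0.004, 0.72], [100, -0.062, 0.005, 0.004, 0.72], [100, -0.0615, 0.01, 0.004, 0.72], [100, -0.061, 0.0145, 0.004, 0.72], [100, -0.0595, 0.019, 0.004, 0.72]],
])

```text
time: 1.4
tool_pos: [0.4747, 0.0639, 0.1898]
tool_rot: [0.0, 0.693, 0.721, 0.0]
contact_force: [1.0, 0.8, 0.8]
gripper_width: 0.996
grasp_force: 0.0
```

Call:
move_arm([
  [[100, -0.058, 0.0235, 0.004, 0.72], [100, 0, 0, 0, 0], [100, 0, 0, 0, 0]],
])

```text
time: 1.65
tool_pos: [0.4901, 0.03, 0.187]
tool_rot: [-0.001, 0.719, 0.695, -0.0]
contact_force: [-0.5, 1.0, 0.5]
gripper_width: 1.0
grasp_force: 0.0
```

```bash
python3 - <<'E'
from h import *
im,c=snap('wrist','w1.png')
for X in [(.490,.031,.119),(.5845-.06,.0285,.078),(.551,.027,.078)]: print(np.round(proj(c,X)))
plan(.490,.031,.112,-1.75,5,100)
E
```

```text
[275. 217.]
[317. 201.]
[348. 201.]
heading -1.86 pos [0.4898 0.0312 0.1872] F [-0.3 -0.   0.2] t 1.7 w 0.999
[[100, -0.0001, 0.0001, 0.0251, np.float64(-0.004)], [100, -0.0001, 0.0001, 0.0251, np.float64(-0.004)], [100, -0.0001, 0.0001, 0.0251, np.float64(-0.004)], [100, -0.0001, 0.0001, 0.0251, np.float64(-0.004)], [100, -0.0001, 0.0001, 0.0251, np.float64(-0.004)]]
```

View pics/w1.png

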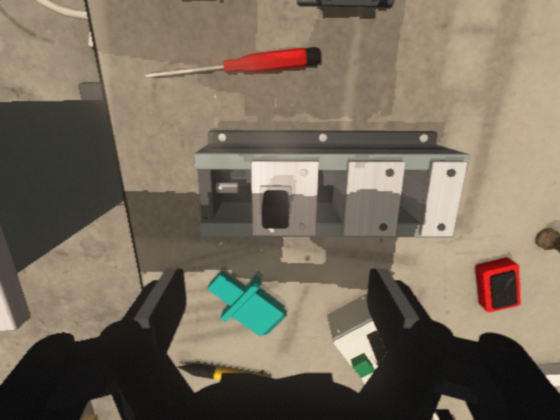

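Wrist view: the handle is at about (275,209) and the carriage front edge at u=318, both within a few pixels of prediction. I'll descend and grip the handle.

Call:
move_arm([
  [[100, 0, 0, 0.025, 0], [100, 0, 0, 0.025, 0], [100, 0, 0, 0.025, 0], [100, 0, 0, 0.025, 0], [100, 0, 0, 0.025, 0]],
])

```text
time: 2.12
tool_pos: [0.4895, 0.0333, 0.112]
tool_rot: [-0.0, 0.717, 0.697, 0.0]
contact_force: [1.1, -0.0, -0.2]
gripper_width: 0.997
grasp_force: 0.0
```

Call:
move_arm([
  [[5, 0, 0, 0, 0], [5, 0, 0, 0, 0], [5, 0, 0, 0, 0], [5, 0, 0, 0, 0], [5, 0, 0, 0, 0]],
])

```text
time: 2.53
tool_pos: [0.4909, 0.0318, 0.114]
tool_rot: [0.001, 0.718, 0.696, 0.001]
contact_force: [-0.2, 0.3, -0.7]
gripper_width: 0.303
grasp_force: 0.0
```

Call:
move_arm([
  [[5, 0, 0, 0, 0], [5, 0, 0, 0, 0], [5, 0, 0, 0, 0]],
])

```text
time: 2.78
tool_pos: [0.4907, 0.0315, 0.1139]
tool_rot: [0.0, 0.718, 0.696, 0.001]
contact_force: [-2.7, 1.4, 5.7]
gripper_width: 0.045
grasp_force: 3.0
```

```bash
python3 - <<'E'
from h import *
im,c=snap('side','s2.png')
a=cv2.resize(im[170:265,240:350],None,fx=5,fy=5,interpolation=cv2.INTER_CUBIC)
im,c=snap('wrist','w2.png')
cv2.imwrite('pics/m2.png',np.hstack([cv2.resize(a,(450,420)),im[:,100:450]])[:,:,::-1])
s=state();print(s['tool_pos'],s['gripper_width'],s['grasp_force'])
E
```

```text
[0.49069734 0.03151308 0.11392031] 0.04855774412444262 2.9892534205782795
```

View pics/m2.png

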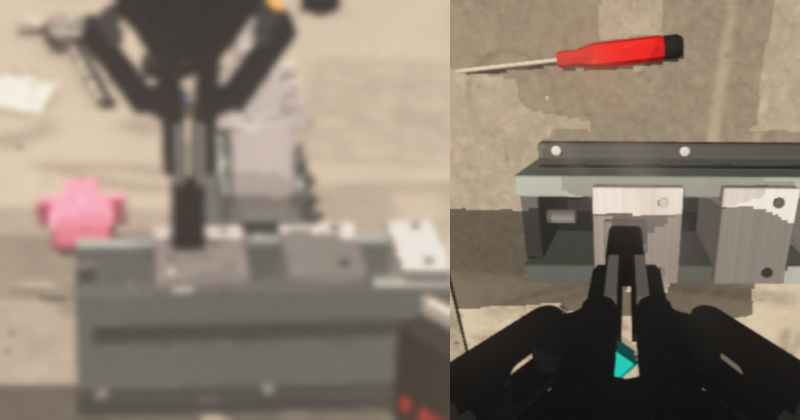

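Montage: in the side view the finger tips end at about full-frame (286,210), where the handle's top should be. In the wrist view the tips are at about (275,255), with the handle showing beyond them. I'll check this against projections.

```bash
python3 - <<'E'
from h import *
p=state()['tool_pos']
for n in ('side','wrist'):
    c=get_calibration(n)
    for l,X in [('tcp',p),('grasp',p-[0,0,.006]),('tip',p-[0,0,.025]),('h119',(.49,.0305,.119)),('h78',(.49,.0305,.078)),('h78near',(.49,.02,.078)),('carr fr',(.5232,-.0058,.078)),('carr fl',(.5244,.0603,.078))]: print(n,l,np.round(proj(c,X)))
    if n=='wrist': print('camera pos',(-np.array(c['R']).T@c['t']).round(3))
im=cv2.imread('pics/w2.png')[150:330,200:400]
cv2.imwrite('pics/w2c.png',cv2.convertScaleAbs(cv2.resize(im,None,fx=3.3,fy=3.3,interpolation=cv2.INTER_CUBIC),alpha=2.5,beta=10))
E
```

```text
side tcp [286. 213.]
side grasp [286. 215.]
side tip [286. 222.]
side h119 [285. 211.]
side h78 [286. 226.]
side h78near [286. 228.]
side carr fr [300. 232.]
side carr fl [298. 221.]
wrist tcp [275. 265.]
wrist grasp [275. 259.]
wrist tip [275. 244.]
wrist h119 [274. 272.]
wrist h78 [274. 238.]
wrist h78near [275. 253.]
wrist carr fr [326. 286.]
wrist carr fl [330. 191.]
camera pos [0.494 0.115 0.262]
```

View pics/w2c.png

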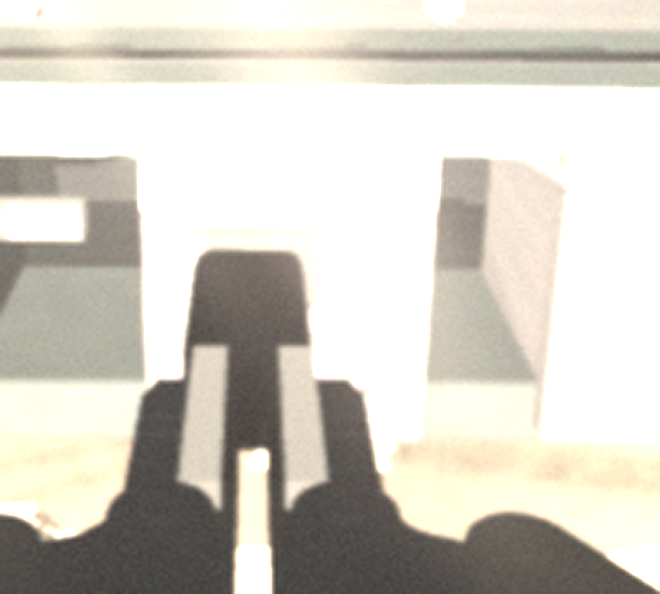

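Crop: the tips (strips ending at about y=345) appear to rest on top of the handle instead of straddling it. To settle how far the tips really reach past the TCP, I'll compare with the open-finger view in w1 (tips at about (165,272) and (385,272)).

```bash
python3 - <<'E'
from h import *
s=state();p=s['tool_pos'];c=get_calibration('wrist')
print(s['joint_pos'].round(3))
for a in (-.03,-.015,-.005,.005,.012,.025):
    print(a,[np.round(proj(c,p+[dx,dy,-a])) for dx in (-.0425,.0425) for dy in (-.011,.011)], 'shut',[np.round(proj(c,p+[dx,.011,-a])) for dx in (-.003,.003)])
E
```

```text
[-0.087 -0.176  2.024  0.     1.292 -0.056]
-0.03 [array([180., 324.]), array([173., 280.]), array([372., 318.]), array([376., 275.])] shut [array([267., 278.]), array([281., 277.])]
-0.015 [array([189., 303.]), array([183., 263.]), array([363., 298.]), array([366., 258.])] shut [array([268., 260.]), array([281., 260.])]
-0.005 [array([194., 291.]), array([189., 253.]), array([358., 286.]), array([361., 248.])] shut [array([268., 251.]), array([280., 250.])]
0.005 [array([198., 281.]), array([194., 244.]), array([354., 276.]), array([356., 239.])] shut [array([269., 242.]), array([280., 242.])]
0.012 [array([201., 274.]), array([197., 238.]), array([351., 270.]), array([353., 234.])] shut [array([269., 236.]), array([280., 236.])]
0.025 [array([206., 263.]), array([202., 229.]), array([346., 258.]), array([348., 225.])] shut [array([269., 227.]), array([280., 227.])]
```

Both views and the upward force agree that the shut tips are about 5 mm behind the reported TCP, not 25 mm ahead. So the tool point reads about 30 mm low. I'll open, go 30 mm lower while watching the force, and grip again.

Call:
move_arm([
  [[60, 0, 0, 0, 0], [60, 0, 0, 0, 0], [60, 0, 0, 0, 0], [60, 0, 0, 0, 0]],
])

```text
time: 3.22
tool_pos: [0.4895, 0.0315, 0.1119]
tool_rot: [-0.001, 0.718, 0.696, -0.0]
contact_force: [-0.1, -0.6, 0.4]
gripper_width: 0.595
grasp_force: 0.0
```

Call:
move_arm([
  [[60, 0, 0, 0.012, 0], [60, 0, 0, 0.012, 0], [60, 0, 0, 0.012, 0], [60, 0, 0, 0.012, 0]],
])

```text
time: 3.55
tool_pos: [0.4894, 0.0316, 0.0823]
tool_rot: [-0.001, 0.718, 0.696, -0.0]
contact_force: [-0.9, 0.7, -0.1]
gripper_width: 0.602
grasp_force: 0.0
```

Call:
move_arm([
  [[5, 0, 0, 0, 0], [5, 0, 0, 0, 0], [5, 0, 0, 0, 0], [5, 0, 0, 0, 0], [5, 0, 0, 0, 0]],
])

```text
time: 3.97
tool_pos: [0.4899, 0.0316, 0.0836]
tool_rot: [-0.0, 0.718, 0.696, -0.0]
contact_force: [0.4, -1.9, -3.0]
gripper_width: 0.228
grasp_force: 60.2
```

Gripped at 20 mm wide. Now I'll draw the carriage back until it stops.

Call:
move_arm([
  [[5, 0, -0.005, 0, 0], [5, 0, -0.005, 0, 0], [5, 0, -0.005, 0, 0], [5, 0, -0.005, 0, 0]],
])

```text
time: 4.3
tool_pos: [0.4778, 0.032, 0.0836]
tool_rot: [0.0, 0.718, 0.696, 0.0]
contact_force: [3.1, 0.3, -6.4]
gripper_width: 0.224
grasp_force: 59.9
```

Call:
move_arm([
  [[5, 0, -0.005, 0, 0]],
])

```text
time: 4.38
tool_pos: [0.4747, 0.0321, 0.0836]
tool_rot: [-0.0, 0.718, 0.696, 0.0]
contact_force: [3.5, -0.5, -6.9]
gripper_width: 0.225
grasp_force: 59.9
```

Call:
move_arm([
  [[5, 0, -0.005, 0, 0]],
])

```text
time: 4.47
tool_pos: [0.4716, 0.0323, 0.0836]
tool_rot: [-0.0, 0.718, 0.696, 0.0]
contact_force: [4.0, 1.5, -7.2]
gripper_width: 0.226
grasp_force: 59.8
```

Call:
move_arm([
  [[5, 0, -0.003, 0, 0]],
])

```text
time: 4.55
tool_pos: [0.4708, 0.0323, 0.0836]
tool_rot: [0.001, 0.718, 0.696, 0.001]
contact_force: [13.8, 1.2, -14.8]
gripper_width: 0.224
grasp_force: 59.0
```

The force jumped to 14 N after about 19 mm, so the carriage is at its back stop. That makes the gap about 44 mm, so two plates. I'll release and go above the rack.

Call:
move_arm([
  [[5, 0, -0.002, 0, 0], [60, 0, 0.002, 0, 0], [60, 0, 0, 0, 0], [60, 0, 0, 0, 0], [60, 0, 0, 0, 0]],
])

```text
time: 4.97
tool_pos: [0.4705, 0.0321, 0.0846]
tool_rot: [0.0, 0.718, 0.696, 0.0]
contact_force: [-0.0, -0.1, 0.1]
gripper_width: 0.601
grasp_force: 0.0
```

Call:
move_arm([
  [[100, 0, 0, -0.05, 0], [100, 0, 0, -0.05, 0], [100, 0, 0, -0.05, 0], [100, 0, 0, -0.04, 0.2]],
])

```text
time: 5.3
tool_pos: [0.4707, 0.0321, 0.2007]
tool_rot: [0.001, 0.725, 0.688, 0.001]
contact_force: [0.6, 0.4, 0.6]
gripper_width: 0.998
grasp_force: 0.0
```

Call:
move_arm([
  [[100, 0.0565, 0.0148, 0, 0], [100, 0.0565, 0.0148, 0, 0], [100, 0.0565, 0.0148, 0, 0], [100, 0.0565, 0.0148, 0, 0], [100, 0.0565, 0.0148, 0, 0]],
])

```text
time: 5.72
tool_pos: [0.5237, 0.2007, 0.1984]
tool_rot: [0.0, 0.725, 0.688, 0.0]
contact_force: [0.2, -0.7, -0.1]
gripper_width: 1.002
grasp_force: 0.0
```

Call:
move_arm([
  [[100, 0.0565, 0.0148, 0, 0], [100, 0.0565, 0.0148, 0, 0], [100, 0.0565, 0.0148, 0, 0], [100, 0.0565, 0.0148, 0, 0], [100, 0, 0, 0, 0]],
])

```text
time: 6.13
tool_pos: [0.5665, 0.3375, 0.1975]
tool_rot: [-0.001, 0.724, 0.69, 0.001]
contact_force: [-0.4, 0.0, 0.3]
gripper_width: 1.003
grasp_force: 0.0
```

```bash
python3 - <<'E'
from h import *
im,c=snap('wrist','w3.png')
s=state(); print(s['tool_pos'],s['time'],s['gripper_width'],repr(c))
np.savez('w3.npz',**c)
E
```

```text
[0.56604335 0.3351104  0.19742254] 6.1833 0.9996398272317569 {'vertical_fov': 66.52468240315756, 'cx': 276.15458279819984, 'cy': 205.45293883656882, 'R': array([[ 9.98830111e-01, -4.83564768e-02, -2.47915597e-04],
       [-4.57090451e-02, -9.45794375e-01,  3.21533333e-01],
       [-1.57826963e-02, -3.21145842e-01, -9.46898228e-01]]), 't': array([-0.5500027 ,  0.31263509,  0.47085803])}
```

View pics/w3.png

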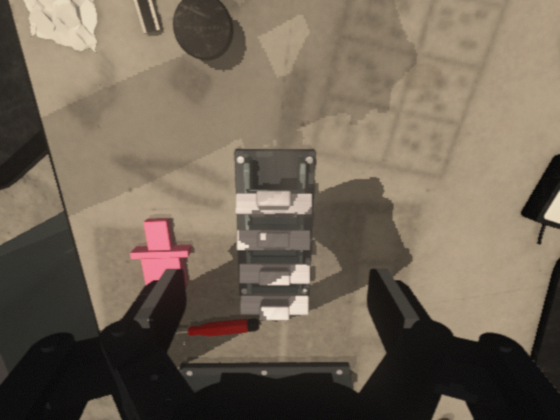

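Wrist view: four tabs in a column. Plate 3's tab is at about (275,199), with its shoulders at v≈194–214 and u≈236–311. I'll triangulate the tab's top face against the top view.

```bash
python3 - <<'E'
from h import *
w=dict(np.load('w3.npz'));t=get_calibration('top')
def tri(a,b):
    (o1,d1),(o2,d2)=a,b; d1=d1/np.linalg.norm(d1);d2=d2/np.linalg.norm(d2)
    k=np.linalg.lstsq(np.c_[d1,-d2],o2-o1,rcond=None)[0]; p,q=o1+k[0]*d1,o2+k[1]*d2; return (p+q)/2,np.linalg.norm(p-q)
f=lambda x,y:ray(t,180+(x+.5)/4.3-.5,140+(y+.5)/4.3-.5)
for n,A,B in [('top3',(58,153),(275,199)),('top2',(124,160),(276,240)),('screwl',(64,248),(241,160)),('sh3 near end',(95,214),(236,204)),('sh3 far end',(101,118),(311,203))]:
    p,e=tri(f(*A),ray(w,*B));print(n,(p*1000).round(1),round(e*1000,1))
im=cv2.imread('pics/w3.png')[140:330,215:335]
cv2.imwrite('pics/w3c.png',cv2.convertScaleAbs(cv2.resize(im,None,fx=3.1,fy=3.1,interpolation=cv2.INTER_CUBIC),alpha=1.3))
E
```

```text
top3 [566.  346.2 110.3] 1.1
top2 [564.2 312.2 110.9] 3.0
screwl [530.5 359.2   9.8] 0.8
sh3 near end [535.5 332.6  83.6] 7.6
sh3 far end [594.4 330.6  75.9] 6.5
```

View pics/w3c.png

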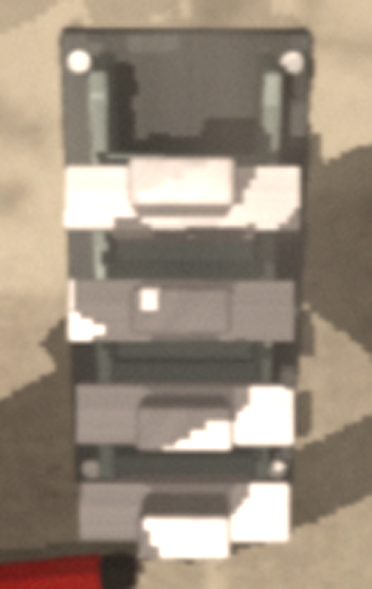

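```bash
python3 -c "
from h import *
plan(.566,.341,.097,-2.9,5,60)
plan(.566,.341,.077,-2.9,2,60,src=[.566,.341,.097,-2.9])"
```

```text
heading -2.8 pos [0.566  0.3351 0.1974] F [-0.4 -1.5 -0.1] t 6.18 w 1.0
[[60, 0.002, -0.0001, 0.0335, np.float64(0.003)], [60, 0.002, -0.0001, 0.0335, np.float64(0.003)], [60, 0.002, -0.0001, 0.0335, np.float64(0.003)], [60, 0.002, -0.0001, 0.0335, np.float64(0.003)], [60, 0.002, -0.0001, 0.0335, np.float64(0.003)]]
heading -2.9 pos [0.566 0.341 0.097] F [-0.4 -1.5 -0.1] t 6.18 w 1.0
[[60, 0.0, 0.0, 0.0167, 0.0], [60, 0.0, 0.0, 0.0167, 0.0]]
```

Call:
move_arm([
  [[60, 0.002, 0, 0.0335, 0], [60, 0.002, 0, 0.0335, 0], [60, 0.002, 0, 0.0335, 0], [60, 0.002, 0, 0.0335, 0], [60, 0.002, 0, 0.0335, 0]],
])

```text
time: 6.6
tool_pos: [0.5662, 0.3376, 0.0969]
tool_rot: [0.0, 0.726, 0.688, -0.0]
contact_force: [-0.9, 0.4, 0.1]
gripper_width: 0.6
grasp_force: 0.0
```

Call:
move_arm([
  [[60, 0, 0, 0.0165, 0], [60, 0, 0, 0.0165, 0], [60, 0, 0, 0, 0]],
])

```text
time: 6.85
tool_pos: [0.5657, 0.3377, 0.076]
tool_rot: [-0.0, 0.726, 0.688, -0.001]
contact_force: [-0.3, -0.4, 0.6]
gripper_width: 0.602
grasp_force: 0.0
```

Call:
move_arm([
  [[10, 0, 0, 0, 0], [10, 0, 0, 0, 0], [10, 0, 0, 0, 0], [10, 0, 0, 0, 0], [10, 0, 0, 0, 0]],
])

```text
time: 7.27
tool_pos: [0.5672, 0.339, 0.0792]
tool_rot: [0.0, 0.725, 0.688, 0.001]
contact_force: [-0.3, -0.9, 4.5]
gripper_width: 0.293
grasp_force: 59.9
```

Gripped at 25 mm. I'll draw it out along its own axis.

Call:
move_arm([
  [[10, 0.006, 0, -0.0129, 0], [10, 0.006, 0, -0.0129, 0]],
])

```text
time: 7.43
tool_pos: [0.5659, 0.3453, 0.0923]
tool_rot: [-0.0, 0.725, 0.688, -0.001]
contact_force: [0.1, -2.8, -1.5]
gripper_width: 0.29
grasp_force: 59.2
```

Call:
move_arm([
  [[10, 0.012, 0, -0.0257, 0], [10, 0.012, 0, -0.0257, 0], [10, 0.012, 0, -0.0257, 0], [10, 0.006, 0, -0.0257, 0], [10, 0, 0, -0.03, 0]],
])

```text
time: 7.85
tool_pos: [0.5674, 0.3721, 0.1731]
tool_rot: [-0.0, 0.725, 0.689, -0.0]
contact_force: [0.2, -0.4, -1.4]
gripper_width: 0.291
grasp_force: 59.2
```

```bash
python3 - <<'E'
from h import *
im,c=snap('side','s4.png'); p=state()['tool_pos']
u,v=map(int,proj(c,p)); print(p,u,v,state()['contact_force'])
im2,_=snap('wrist','w4.png')
a=cv2.resize(im[max(0,v-60):v+60,u-60:u+60],(420,420),interpolation=cv2.INTER_CUBIC)
cv2.imwrite('pics/m4.png',np.hstack([a,im2[:,100:450]])[:,:,::-1])
E
```

```text
[0.56957392 0.37290818 0.17835405] 301 151 [0.97314516 1.35546537 2.27750986]
```

View pics/m4.png

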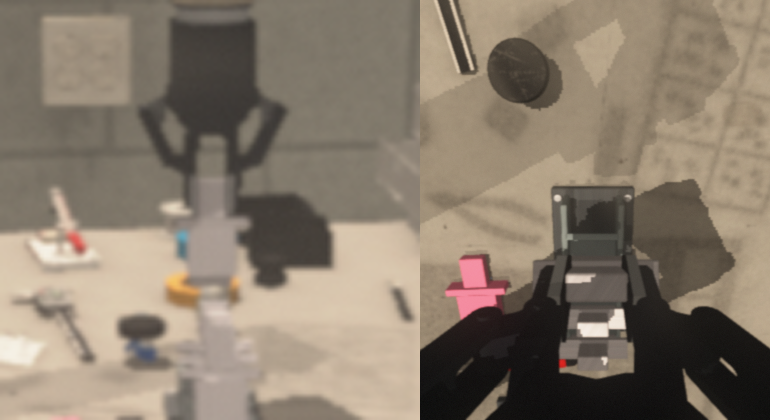

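The plate is out and still leaning, with the rack and jar untouched. The grip keeps the tool vertical, so I'll stand the plate upright by pressing its foot against the fixture's outer left rail side. That used my last picture, so from here I'll work by force and pose readings.

```bash
python3 -c "
from h import *
plan(.557,.150,.205,-1.75,8,10)
plan(.557,.118,.106,-1.75,4,10,src=[.557,.15,.205,-1.75])"
```

```text
heading -2.96 pos [0.5699 0.3728 0.1774] F [ 0.8 -0.9 -0.6] t 7.95 w 0.293
[[10, -0.0465, -0.0003, -0.0058, np.float64(-0.025)], [10, -0.0465, -0.0004, -0.0058, np.float64(-0.025)], [10, -0.0465, -0.0005, -0.0058, np.float64(-0.025)], [10, -0.0465, -0.0007, -0.0058, np.float64(-0.025)], [10, -0.0465, -0.0008, -0.0058, np.float64(-0.025)]]
[[10, -0.0465, -0.0009, -0.0058, np.float64(-0.025)], [10, -0.0465, -0.001, -0.0058, np.float64(-0.025)], [10, -0.0465, -0.0011, -0.0058, np.float64(-0.025)]]
heading -1.75 pos [0.557 0.15  0.205] F [ 0.8 -0.9 -0.6] t 7.95 w 0.293
[[10, -0.0133, 0.0004, 0.0412, 0.0], [10, -0.0133, 0.0004, 0.0412, 0.0], [10, -0.0133, 0.0004, 0.0412, 0.0], [10, -0.0133, 0.0004, 0.0412, 0.0]]
```

Call:
move_arm([
  [[10, 0, 0, -0.045, 0], [10, -0.046, 0, 0, -0.03], [10, -0.046, 0, 0, -0.03], [10, -0.046, -0.001, 0, -0.03], [10, -0.046, -0.001, 0, -0.03]],
])

```text
time: 8.37
tool_pos: [0.5608, 0.2599, 0.1984]
tool_rot: [-0.0, 0.721, 0.693, -0.001]
contact_force: [-0.4, 0.1, -1.6]
gripper_width: 0.296
grasp_force: 59.4
```

Call:
move_arm([
  [[10, -0.046, -0.001, 0, -0.03], [10, -0.046, -0.001, 0, -0.03], [10, -0.046, -0.001, 0, 0], [10, -0.046, -0.001, 0, 0], [10, 0, 0, 0, 0]],
])

```text
time: 8.78
tool_pos: [0.5546, 0.1467, 0.1984]
tool_rot: [0.0, 0.72, 0.694, -0.001]
contact_force: [0.6, 1.5, -1.0]
gripper_width: 0.295
grasp_force: 59.3
```

Call:
move_arm([
  [[10, -0.013, 0, 0.041, 0], [10, -0.013, 0, 0.041, 0], [10, -0.013, 0, 0.041, 0], [10, -0.013, 0, 0.041, 0], [10, 0, 0, 0, 0]],
])

```text
time: 9.2
tool_pos: [0.5494, 0.1184, 0.0942]
tool_rot: [-0.004, 0.719, 0.695, -0.005]
contact_force: [-1.6, -1.4, -2.3]
gripper_width: 0.293
grasp_force: 59.3
```

```bash
python3 -c "
from h import *
plan(.557,.112,.106,-1.75,2,10)"
```

```text
heading -1.98 pos [0.5494 0.1184 0.0942] F [-1.6 -1.4 -2.3] t 9.2 w 0.293
[[10, -0.0051, 0.0066, -0.0098, np.float64(-0.019)], [10, -0.0051, 0.0065, -0.0098, np.float64(-0.019)]]
```

Call:
move_arm([
  [[10, 0, 0, -0.02, 0], [10, -0.006, 0, 0, 0], [10, -0.006, 0, 0, 0], [10, 0, 0, 0, 0]],
])

```text
time: 9.53
tool_pos: [0.5557, 0.1121, 0.1162]
tool_rot: [0.002, 0.719, 0.695, 0.002]
contact_force: [0.2, 0.3, -2.2]
gripper_width: 0.291
grasp_force: 59.3
```

Call:
move_arm([
  [[10, -0.006, 0, 0, 0], [10, -0.006, 0, 0, 0]],
])

```text
time: 9.7
tool_pos: [0.5541, 0.105, 0.1142]
tool_rot: [0.0, 0.719, 0.695, 0.001]
contact_force: [-0.1, -0.6, -1.2]
gripper_width: 0.293
grasp_force: 59.3
```

Call:
move_arm([
  [[10, -0.006, 0, 0, 0], [10, -0.006, 0, 0, 0]],
])

```text
time: 9.87
tool_pos: [0.5538, 0.0999, 0.1144]
tool_rot: [-0.002, 0.719, 0.695, 0.003]
contact_force: [-2.3, 12.4, 6.3]
gripper_width: 0.29
grasp_force: 60.5
```

Call:
move_arm([
  [[10, -0.005, 0, 0, 0], [10, -0.005, 0, 0, 0]],
])

```text
time: 10.03
tool_pos: [0.5537, 0.0958, 0.1158]
tool_rot: [-0.003, 0.719, 0.695, 0.004]
contact_force: [-6.6, 12.6, 12.2]
gripper_width: 0.29
grasp_force: 61.3
```

Call:
move_arm([
  [[10, -0.005, 0, 0, 0], [10, -0.005, 0, 0, 0]],
])

```text
time: 10.2
tool_pos: [0.5538, 0.0903, 0.1171]
tool_rot: [-0.004, 0.719, 0.695, 0.004]
contact_force: [-7.6, 16.9, 18.6]
gripper_width: 0.292
grasp_force: 62.8
```

Call:
move_arm([
  [[10, -0.005, 0, 0, 0]],
])

```text
time: 10.28
tool_pos: [0.554, 0.0873, 0.1175]
tool_rot: [-0.003, 0.719, 0.695, 0.005]
contact_force: [-3.9, 14.8, 12.7]
gripper_width: 0.286
grasp_force: 62.3
```

Call:
move_arm([
  [[10, -0.005, 0, -0.002, 0], [10, -0.005, 0, -0.002, 0]],
])

```text
time: 10.45
tool_pos: [0.5536, 0.0804, 0.1188]
tool_rot: [-0.002, 0.719, 0.695, 0.004]
contact_force: [-6.0, 11.3, 6.6]
gripper_width: 0.295
grasp_force: 62.0
```

Call:
move_arm([
  [[10, -0.004, 0, -0.001, 0], [10, -0.004, 0, -0.001, 0]],
])

```text
time: 10.62
tool_pos: [0.5533, 0.0751, 0.1194]
tool_rot: [-0.002, 0.719, 0.695, 0.003]
contact_force: [-3.3, 11.9, 6.0]
gripper_width: 0.294
grasp_force: 62.5
```

Call:
move_arm([
  [[10, -0.003, 0, 0, 0]],
])

```text
time: 10.7
tool_pos: [0.5533, 0.0732, 0.1195]
tool_rot: [-0.002, 0.719, 0.695, 0.003]
contact_force: [-4.2, 11.2, 9.5]
gripper_width: 0.293
grasp_force: 63.2
```

Call:
move_arm([
  [[10, -0.003, 0, 0, 0]],
])

```text
time: 10.78
tool_pos: [0.5533, 0.0716, 0.1196]
tool_rot: [-0.002, 0.719, 0.695, 0.004]
contact_force: [-0.3, 5.6, 9.3]
gripper_width: 0.293
grasp_force: 63.2
```

Call:
move_arm([
  [[10, -0.003, 0, 0, 0]],
])

```text
time: 10.87
tool_pos: [0.5532, 0.0696, 0.1196]
tool_rot: [-0.002, 0.719, 0.695, 0.003]
contact_force: [-3.6, 12.3, 10.2]
gripper_width: 0.294
grasp_force: 63.5
```

```bash
python3 - <<'E'
from h import *
im,c=snap('side','s5.png'); s=state(); p=s['tool_pos'];print(p,s['contact_force'],s['ft_torque'])
# extents of bright greys per row around the held plate in side view
t,ct=snap('top','t5.png')
g=cv2.cvtColor(im,cv2.COLOR_RGB2GRAY)
for dz in (.03,.0155,-.01,-.02,-.03,-.045):
    u,v=map(int,np.round(proj(c,p+[0,-.009,dz]))); print(dz,u,v,g[v,u-24:u+25:2].tolist())
E
```

```text
[0.55327843 0.06903536 0.11962629] [-3.2664925   8.01136878 10.65685752] [1.87764135 0.80971237 0.0293726 ]
0.03 310 194 [109, 118, 169, 192, 195, 200, 176, 85, 109, 114, 128, 132, 133, 132, 107, 115, 84, 155, 185, 186, 187, 188, 190, 191, 190]
0.0155 310 200 [204, 205, 200, 165, 126, 140, 150, 103, 113, 117, 135, 139, 142, 140, 109, 116, 105, 157, 183, 191, 193, 193, 188, 187, 187]
-0.01 309 209 [192, 181, 131, 124, 132, 124, 173, 183, 143, 138, 134, 143, 144, 145, 144, 137, 159, 199, 202, 201, 199, 199, 199, 199, 198]
-0.02 309 213 [203, 196, 133, 123, 118, 138, 160, 170, 141, 143, 140, 143, 142, 142, 143, 142, 152, 175, 177, 178, 177, 177, 176, 178, 179]
-0.03 309 216 [200, 191, 131, 113, 109, 105, 118, 130, 138, 142, 141, 141, 142, 142, 142, 141, 145, 171, 176, 176, 173, 175, 176, 179, 179]
-0.045 309 222 [144, 147, 152, 154, 133, 102, 88, 90, 124, 137, 135, 135, 143, 145, 144, 144, 143, 141, 128, 137, 143, 136, 136, 135, 135]
```

Call:
move_arm([
  [[10, 0.005, 0, -0.01, 0], [10, 0.005, 0, -0.04, 0], [10, 0.005, 0, -0.05, 0], [10, 0, 0, -0.02, 0], [10, 0, 0, 0, 0]],
])

```text
time: 11.38
tool_pos: [0.5552, 0.0753, 0.1933]
tool_rot: [0.003, 0.719, 0.695, 0.003]
contact_force: [0.8, -0.4, -1.9]
gripper_width: 0.295
grasp_force: 62.1
```

```bash
python3 -c "
from h import *
im,c=snap('wrist','A.png'); print(state()['tool_pos'],state()['joint_pos'].round(2)); np.savez('A.npz',p=state()['tool_pos'],**c)"
```

```text
[0.55390157 0.07527713 0.19062689] [ 0.   -0.08  1.81 -0.    1.41  0.04]
```

Call:
move_arm([
  [[10, 0, 0, 0, -1], [10, 0, 0, 0, -1], [10, 0, 0, 0, -1], [10, 0, 0, 0, -1], [10, 0, 0, 0, -1]],
])

```text
time: 11.85
tool_pos: [0.5513, 0.0752, 0.1858]
tool_rot: [-0.002, 0.512, 0.859, -0.001]
contact_force: [-0.1, 0.2, -2.0]
gripper_width: 0.293
grasp_force: 62.1
```

```bash
python3 -c "
from h import *
im,c=snap('wrist','B.png')"
```

Call:
move_arm([
  [[10, 0, 0, 0, -1], [10, 0, 0, 0, -1], [10, 0, 0, 0, -1], [10, 0, 0, 0, -1], [10, 0, 0, 0, -1]],
])

```text
time: 12.32
tool_pos: [0.5516, 0.0752, 0.1864]
tool_rot: [-0.002, 0.274, 0.962, -0.001]
contact_force: [-0.2, 0.1, -2.9]
gripper_width: 0.294
grasp_force: 62.1
```

Call:
move_arm([
  [[10, 0, 0, 0, -1], [10, 0, 0, 0, -1], [10, 0, 0, 0, -1], [10, 0, 0, 0, -1], [10, 0, 0, 0, -1]],
])

```text
time: 12.73
tool_pos: [0.5516, 0.0753, 0.1864]
tool_rot: [-0.002, 0.015, 1.0, -0.0]
contact_force: [-0.3, -0.7, -1.9]
gripper_width: 0.292
grasp_force: 62.1
```

```bash
python3 - <<'E'
from h import *
im,c=snap('wrist','C.png')
I=np.stack([cv2.GaussianBlur(cv2.imread(f'pics/{k}.png',0),(3,3),0).astype(float) for k in 'ABC'])
sd=I.std(0); cv2.imwrite('pics/sd.png',np.clip(sd*5,0,255).astype(np.uint8))
A=np.load('A.npz');c=dict(A);p=A['p']
h=np.radians(-1.75);Y=np.array([np.cos(h),np.sin(h),0]);X=np.array([-Y[1],Y[0],0])
pv=p+[0,0,.0185]
def pt(th,x,y,z): # plate coords rel tab middle: x thick(tool x), z up; tilt th toward tool +x
    a=np.radians(th); z=z-3
    return pv+(X*(x*np.cos(a)+z*np.sin(a))+Y*y+np.array([0,0,1])*(z*np.cos(a)-x*np.sin(a)))/1000
for th in (25,10,5,0,-5,-10,-20):
    print(th,[np.round(proj(c,pt(th,*q))).astype(int).tolist() for q in [(9,-33,-18),(9,33,-18),(9,-33,-26),(9,33,-26),(9,-19,-75),(9,19,-75)]])
print('rows: mask extents'); 
for v in range(190,330,6): print(v,''.join('#' if s<9 else '.' for s in sd[v,170:390:3]))
plan(.533,.0285,.18,88.25,5,10)
E
```

```text
25 [[212, 260], [333, 260], [214, 259], [331, 259], [247, 255], [299, 255]]
10 [[211, 251], [334, 250], [213, 247], [332, 246], [246, 227], [300, 227]]
5 [[210, 248], [335, 247], [213, 243], [332, 242], [246, 218], [300, 218]]
0 [[210, 246], [335, 245], [213, 239], [332, 238], [245, 209], [300, 209]]
-5 [[209, 243], [336, 242], [212, 236], [333, 235], [245, 200], [300, 200]]
-10 [[209, 241], [336, 240], [211, 232], [334, 232], [244, 192], [301, 191]]
-20 [[207, 237], [337, 237], [210, 227], [335, 226], [243, 175], [302, 175]]
rows: mask extents
190 .......................###......#####.....................................
196 .................................####.....................................
202 ................................#####.....................................
208 ..............................##..........................................
214 .........................######################..............##...........
220 ........................########################..............##..........
226 ....#...#.#.............#####################..........................
[... 973 characters left out ...]
###########################################.#............
310 ####....##########################...........####################..#######
316 ############################.#######....####.#############################
322 ###########################..#############################################
328 ##########################################....############################
heading 88.42 pos [0.5516 0.0753 0.1864] F [-0.5  0.3 -1.8] t 12.78 w 0.297
[[10, 0.0058, -0.0158, 0.0021, np.float64(0.006)], [10, 0.0058, -0.0158, 0.0021, np.float64(0.006)], [10, 0.0058, -0.0158, 0.0021, np.float64(0.006)], [10, 0.0058, -0.0158, 0.0021, np.float64(0.006)], [10, 0.0057, -0.0158, 0.0021, np.float64(0.006)]]
```

From the still-pixel mask, the foot edge is at v≈211 and the shoulders' underside at v≈237, which puts the plate within a few degrees of upright. Now above the gap, towards the end stop, and down.

Call:
move_arm([
  [[10, 0.008, -0.0265, 0, 0], [10, 0.008, -0.0265, 0, 0], [10, 0.008, -0.0265, 0, 0.02], [10, 0, 0, 0, 0]],
])

```text
time: 13.12
tool_pos: [0.5353, 0.0263, 0.187]
tool_rot: [-0.002, 0.021, 1.0, -0.001]
contact_force: [0.3, 0.1, -2.2]
gripper_width: 0.29
grasp_force: 62.0
```

Call:
move_arm([
  [[10, 0, 0, 0.035, 0], [10, 0, 0, 0.035, 0], [10, 0, 0, 0, 0]],
])

```text
time: 13.37
tool_pos: [0.5331, 0.0288, 0.141]
tool_rot: [-0.005, 0.019, 1.0, 0.0]
contact_force: [-0.5, -1.0, -2.7]
gripper_width: 0.291
grasp_force: 62.0
```

```bash
python3 -c "
from h import *
plan(.538,.0277,.13,88.25,1,10)"
```

```text
heading 87.79 pos [0.5331 0.0288 0.141 ] F [-0.5 -1.  -2.7] t 13.37 w 0.291
[[10, -0.0082, -0.0015, 0.0183, np.float64(-0.077)]]
```

Call:
move_arm([
  [[10, -0.006, -0.001, 0, -0.05], [10, 0, 0, 0.015, 0], [10, 0, 0, 0.01, 0], [10, 0, 0, 0, 0]],
])

```text
time: 13.7
tool_pos: [0.5399, 0.0278, 0.1309]
tool_rot: [-0.001, 0.015, 1.0, 0.0]
contact_force: [-1.0, 0.5, -2.1]
gripper_width: 0.295
grasp_force: 62.1
```

Call:
move_arm([
  [[10, 0, 0, 0.01, 0], [10, 0, 0, 0.01, 0]],
])

```text
time: 13.87
tool_pos: [0.541, 0.0277, 0.1203]
tool_rot: [0.001, 0.015, 1.0, -0.0]
contact_force: [-0.5, 0.1, -2.2]
gripper_width: 0.292
grasp_force: 62.1
```

Call:
move_arm([
  [[10, 0, 0, 0.01, 0], [10, 0, 0, 0.01, 0]],
])

```text
time: 14.03
tool_pos: [0.5403, 0.0277, 0.1073]
tool_rot: [0.0, 0.015, 1.0, -0.0]
contact_force: [0.1, 0.5, -0.8]
gripper_width: 0.291
grasp_force: 62.1
```

It's entering freely. I'll continue until the shoulders touch.

Call:
move_arm([
  [[10, 0, 0, 0.01, 0], [10, 0, 0, 0.01, 0]],
])

```text
time: 14.2
tool_pos: [0.5402, 0.0277, 0.0951]
tool_rot: [-0.0, 0.015, 1.0, 0.0]
contact_force: [-0.7, 0.5, -1.0]
gripper_width: 0.294
grasp_force: 62.1
```

Call:
move_arm([
  [[10, 0, 0, 0.008, 0], [10, 0, 0, 0.006, 0]],
])

```text
time: 14.37
tool_pos: [0.54, 0.0277, 0.0866]
tool_rot: [-0.0, 0.015, 1.0, 0.0]
contact_force: [-0.4, -1.0, -2.0]
gripper_width: 0.288
grasp_force: 62.1
```

Call:
move_arm([
  [[10, 0, 0, 0.004, 0]],
])

```text
time: 14.45
tool_pos: [0.5401, 0.0277, 0.0844]
tool_rot: [-0.0, 0.015, 1.0, 0.0]
contact_force: [-0.1, 0.1, -1.9]
gripper_width: 0.29
grasp_force: 62.1
```

Call:
move_arm([
  [[10, 0, 0, 0.004, 0]],
])

```text
time: 14.53
tool_pos: [0.5404, 0.0277, 0.0824]
tool_rot: [0.0, 0.015, 1.0, -0.0]
contact_force: [0.3, -0.1, -1.2]
gripper_width: 0.295
grasp_force: 62.1
```

Call:
move_arm([
  [[10, 0, 0, 0.004, 0]],
])

```text
time: 14.62
tool_pos: [0.5405, 0.0277, 0.0802]
tool_rot: [0.0, 0.015, 1.0, -0.0]
contact_force: [0.6, 0.7, -1.6]
gripper_width: 0.293
grasp_force: 62.1
```

Call:
move_arm([
  [[10, 0, 0, 0.004, 0]],
])

```text
time: 14.7
tool_pos: [0.5405, 0.0277, 0.0779]
tool_rot: [0.0, 0.015, 1.0, -0.0]
contact_force: [1.0, -0.5, -1.3]
gripper_width: 0.294
grasp_force: 62.1
```

Call:
move_arm([
  [[10, 0, 0, 0.003, 0]],
])

```text
time: 14.78
tool_pos: [0.5404, 0.0277, 0.076]
tool_rot: [0.0, 0.015, 1.0, -0.0]
contact_force: [0.5, 0.2, -1.9]
gripper_width: 0.294
grasp_force: 62.1
```

Call:
move_arm([
  [[10, 0, 0, 0.003, 0]],
])

```text
time: 14.87
tool_pos: [0.5404, 0.0277, 0.0742]
tool_rot: [0.0, 0.015, 1.0, -0.0]
contact_force: [-0.7, -0.5, 5.6]
gripper_width: 0.292
grasp_force: 63.2
```

Call:
move_arm([
  [[10, 0, 0, 0.003, 0]],
])

```text
time: 14.95
tool_pos: [0.5407, 0.0276, 0.0741]
tool_rot: [-0.0, 0.015, 1.0, -0.0]
contact_force: [-8.0, 1.2, 15.7]
gripper_width: 0.291
grasp_force: 64.0
```

```bash
python3 -c "
from h import *
s=state();print(s['tool_pos'],s['contact_force'],s['ft_torque'])"
```

```text
[0.54066112 0.02764206 0.07407446] [-8.00307064  1.23970517 15.7169559 ] [ 0.10707799  1.48491501 -0.01899709]
```

Seated (15 N upward). I'll ease off slightly and slide the plate against the end stop, feeling for contact.

Call:
move_arm([
  [[10, 0, 0, -0.004, 0], [10, -0.003, 0, 0, 0], [10, 0, 0, 0, 0]],
])

```text
time: 15.2
tool_pos: [0.5425, 0.0276, 0.075]
tool_rot: [0.0, 0.015, 1.0, -0.0]
contact_force: [0.3, 0.9, -0.9]
gripper_width: 0.293
grasp_force: 62.0
```

Call:
move_arm([
  [[10, -0.003, 0, 0, 0]],
])

```text
time: 15.28
tool_pos: [0.5434, 0.0276, 0.0745]
tool_rot: [-0.001, 0.015, 1.0, 0.0]
contact_force: [-4.3, 0.0, 1.7]
gripper_width: 0.295
grasp_force: 62.3
```

Call:
move_arm([
  [[10, -0.003, 0, 0, 0]],
])

```text
time: 15.37
tool_pos: [0.544, 0.0276, 0.0742]
tool_rot: [-0.003, 0.015, 1.0, 0.0]
contact_force: [-7.4, -0.3, 4.2]
gripper_width: 0.291
grasp_force: 62.8
```

Contact at the stop at tool x≈0.543. Now I'll feel the play by sliding the plate back to the carriage.

Call:
move_arm([
  [[10, 0.004, 0, -0.003, 0], [10, 0.008, 0, 0, 0], [10, 0.008, 0, 0, 0], [10, 0.008, 0, 0, 0], [10, 0.005, 0, 0, 0]],
])

```text
time: 15.78
tool_pos: [0.5253, 0.0282, 0.0766]
tool_rot: [0.0, 0.015, 1.0, -0.0]
contact_force: [0.4, -0.6, -0.8]
gripper_width: 0.292
grasp_force: 62.1
```

Call:
move_arm([
  [[10, 0.004, 0, 0, 0]],
])

```text
time: 15.87
tool_pos: [0.5231, 0.0282, 0.0767]
tool_rot: [0.0, 0.015, 1.0, -0.0]
contact_force: [0.4, 0.4, -0.6]
gripper_width: 0.29
grasp_force: 62.1
```

Call:
move_arm([
  [[10, 0.004, 0, 0, 0]],
])

```text
time: 15.95
tool_pos: [0.521, 0.0283, 0.0768]
tool_rot: [0.0, 0.015, 1.0, -0.0]
contact_force: [5.0, -1.1, -2.5]
gripper_width: 0.29
grasp_force: 62.0
```

Call:
move_arm([
  [[10, 0.003, 0, 0, 0]],
])

```text
time: 16.03
tool_pos: [0.5209, 0.0282, 0.0772]
tool_rot: [0.003, 0.015, 1.0, -0.0]
contact_force: [9.4, -0.0, -6.2]
gripper_width: 0.291
grasp_force: 61.5
```

The play is about 22–24 mm, so another plate fits. I'll leave this one by the carriage: ease off, set it down, release and go back to the rack.

Call:
move_arm([
  [[10, -0.003, 0, 0.004, 0], [10, 0, 0, 0, 0], [60, 0, 0, 0, 0], [60, 0, 0, 0, 0], [60, 0, 0, 0, 0]],
])

```text
time: 16.45
tool_pos: [0.5211, 0.0283, 0.0744]
tool_rot: [-0.0, 0.015, 1.0, 0.0]
contact_force: [-0.9, -1.3, -0.3]
gripper_width: 0.599
grasp_force: 0.0
```

Call:
move_arm([
  [[60, 0, 0, -0.01, 0], [60, 0, 0, -0.04, 0], [60, 0, 0, -0.05, 0], [60, 0, 0, -0.05, 0], [60, 0, 0, -0.05, 0]],
])

```text
time: 16.87
tool_pos: [0.5208, 0.0283, 0.1959]
tool_rot: [-0.0, 0.015, 1.0, 0.0]
contact_force: [-0.3, -0.0, -0.3]
gripper_width: 0.601
grasp_force: 0.0
```

```bash
python3 - <<'E'
from h import *
im,c=snap('wrist','w6.png'); g=cv2.cvtColor(im,cv2.COLOR_RGB2GRAY)
print(state()['tool_pos'])
for x in (.521-.0015,.5195): 
  for q in [(x-.009,.0277,.078),(x+.009,.0277,.078),(x-.006,.0277,.114),(x+.006,.0277,.114),(x,.0277+.031,.078),(x,.0277-.031,.078)]: print(np.round(proj(c,q)).astype(int).tolist(),end=' ')
  print()
u=int(proj(c,(.53,.0277,.114))[0]); print([ (v,int(g[v,u])) for v in range(150,300,3)])
plan(.5645,.306,.20,-2.9,20,60)
E
```

```text
[0.52457893 0.02802381 0.20375664]
[275, 185] [276, 205] [275, 202] [276, 217] [311, 194] [240, 196] 
[275, 185] [276, 205] [275, 202] [276, 217] [311, 194] [240, 196] 
[(150, 87), (153, 84), (156, 83), (159, 86), (162, 142), (165, 141), (168, 140), (171, 144), (174, 140), (177, 141), (180, 121), (183, 139), (186, 108), (189, 105), (192, 103), (195, 104), (198, 129), (201, 136), (204, 130), (207, 131), (210, 129), (213, 90), (216, 90), (219, 91), (222, 87), (225, 82), (228, 91), (231, 93), (234, 94), (237, 95), (240, 90), (243, 91), (246, 97), (249, 118), (252, 118), (255, 119), (258, 118), (261, 119), (264, 120), (267, 119), (270, 120), (273, 88), (276, 89), (279, 89), (282, 87), (285, 89), (288, 89), (291, 93), (294, 126), (297, 128)]
heading 88.27 pos [0.5246 0.028  0.2038] F [ 3.3 -0.2  4.6] t 16.92 w 0.602
[[60, -0.0026, 0.0233, 0.0003, np.float64(0.76)], [60, -0.0008, 0.0234, 0.0003, np.float64(0.76)], [60, 0.0011, 0.0234, 0.0003, np.float64(0.76)], [60, 0.0029, 0.0232, 0.0003, np.float64(0.76)], [60, 0.0048, 0.0229, 0.0003, np.float64(0.76)]]
[[60, 0.0066, 0.0225, 0.0003, np.float64(0.76)], [60, 0.0084, 0.0219, 0.0003, np.float64(0.76)], [60, 0.0101, 0.0211, 0.0003, np.float64(0.76)], [60, 0.0117, 0.0203, 0.0003, np.float64(0.76)], [60, 0.0133, 0.0193, 0.0003, np.float64(0.76)]]
[[60, 0.0148, 0.0182, 0.0003, np.float64(0.76)], [60, 0.0162, 0.0169, 0.0003, np.float64(0.76)], [60, 0.0175, 0.0156, 0.0003, np.float64(0.76)], [60, 0.0186, 0.0141, 0.0003, np.float64(0.76)], [60, 0.0197, 0.0126, 0.0003, np.float64(0.76)]]
[[60, 0.0207, 0.011, 0.0003, np.float64(0.76)], [60, 0.0215, 0.0093, 0.0003, np.float64(0.76)], [60, 0.0221, 0.0076, 0.0003, np.float64(0.76)], [60, 0.0227, 0.0058, 0.0003, np.float64(0.76)], [60, 0.0231, 0.004, 0.0003, np.float64(0.76)]]
```

The plate stands upright by the carriage (tab top at v≈198–211). Next is plate 2.

```bash
python3 -c "
from h import *
plan(.565,.305,.15,-2.9,16,60)"
```

```text
heading 88.27 pos [0.5246 0.028  0.2038] F [ 3.3 -0.2  4.6] t 16.92 w 0.602
[[60, -0.0033, 0.029, 0.0056, np.float64(0.95)], [60, -0.0004, 0.0292, 0.0056, np.float64(0.95)], [60, 0.0025, 0.0291, 0.0056, np.float64(0.95)], [60, 0.0053, 0.0287, 0.0056, np.float64(0.95)], [60, 0.0081, 0.028, 0.0056, np.float64(0.95)]]
[[60, 0.0109, 0.027, 0.0056, np.float64(0.95)], [60, 0.0135, 0.0258, 0.0056, np.float64(0.95)], [60, 0.016, 0.0244, 0.0056, np.float64(0.95)], [60, 0.0184, 0.0227, 0.0056, np.float64(0.95)], [60, 0.0205, 0.0207, 0.0056, np.float64(0.95)]]
[[60, 0.0225, 0.0186, 0.0056, np.float64(0.95)], [60, 0.0242, 0.0163, 0.0056, np.float64(0.95)], [60, 0.0257, 0.0138, 0.0056, np.float64(0.95)], [60, 0.0269, 0.0112, 0.0056, np.float64(0.95)], [60, 0.0279, 0.0084, 0.0056, np.float64(0.95)]]
[[60, 0.0286, 0.0056, 0.0056, np.float64(0.95)]]
```

Call:
move_arm([
  [[60, -0.0035, 0.029, 0, 0.95], [60, -0.0005, 0.029, 0, 0.95], [60, 0.0025, 0.029, 0, 0.95], [60, 0.0055, 0.0285, 0, 0.95], [60, 0.008, 0.028, 0, 0.95]],
])

```text
time: 17.33
tool_pos: [0.5339, 0.1154, 0.1947]
tool_rot: [0.0, 0.263, 0.965, 0.0]
contact_force: [0.1, 0.4, 0.2]
gripper_width: 0.598
grasp_force: 0.0
```

Call:
move_arm([
  [[60, 0.011, 0.027, 0, 0.95], [60, 0.0135, 0.026, 0, 0.95], [60, 0.016, 0.0245, 0, 0.95], [60, 0.0185, 0.0225, 0, 0.95], [60, 0.0205, 0.0205, 0, 0.95]],
])

```text
time: 17.75
tool_pos: [0.5463, 0.2021, 0.1946]
tool_rot: [0.0, 0.493, 0.87, 0.0]
contact_force: [1.0, 0.5, -0.7]
gripper_width: 0.6
grasp_force: 0.0
```

Call:
move_arm([
  [[60, 0.0225, 0.0185, 0, 0.95], [60, 0.024, 0.0165, 0, 0.95], [60, 0.0255, 0.014, 0, 0.95], [60, 0.027, 0.011, 0, 0.95], [60, 0.028, 0.0085, 0, 0.95]],
])

```text
time: 18.17
tool_pos: [0.5592, 0.2886, 0.1945]
tool_rot: [0.0, 0.692, 0.722, 0.0]
contact_force: [-0.0, 0.4, -0.3]
gripper_width: 0.604
grasp_force: 0.0
```

Call:
move_arm([
  [[60, 0.0285, 0.0055, 0, 0.95], [60, 0, 0, 0.04, 0], [60, 0, 0, 0.03, 0], [60, 0, 0, 0, 0], [60, 0, 0, 0, 0]],
])

```text
time: 18.58
tool_pos: [0.5607, 0.3046, 0.151]
tool_rot: [-0.001, 0.725, 0.689, -0.001]
contact_force: [0.7, -0.4, 0.7]
gripper_width: 0.604
grasp_force: 0.0
```

```bash
python3 -c "
from h import *
plan(.566,.3045,.0785,-2.9,4,60)"
```

```text
heading -2.93 pos [0.5607 0.3046 0.151 ] F [ 0.7 -0.4  0.7] t 18.58 w 0.604
[[60, 0.0001, 0.0022, 0.0302, np.float64(-0.001)], [60, 0.0001, 0.0022, 0.0302, np.float64(-0.001)], [60, 0.0001, 0.0022, 0.0302, np.float64(-0.001)], [60, 0.0001, 0.0022, 0.0302, np.float64(-0.001)]]
```

Call:
move_arm([
  [[60, 0, 0.002, 0.03, 0], [60, 0, 0.002, 0.03, 0], [60, 0, 0.002, 0.03, 0], [60, 0, 0, 0.02, 0], [60, 0, 0, 0, 0]],
])

```text
time: 19.0
tool_pos: [0.5641, 0.304, 0.0843]
tool_rot: [-0.001, 0.725, 0.689, -0.002]
contact_force: [-1.4, -1.8, -0.8]
gripper_width: 0.597
grasp_force: 0.0
```

Call:
move_arm([
  [[60, 0, 0, 0, 0], [10, 0, 0, 0, 0], [10, 0, 0, 0, 0], [10, 0, 0, 0, 0], [10, 0, 0, 0, 0]],
])

```text
time: 19.42
tool_pos: [0.5664, 0.3052, 0.0883]
tool_rot: [0.001, 0.725, 0.689, 0.002]
contact_force: [0.1, -0.2, 3.1]
gripper_width: 0.29
grasp_force: 59.1
```

Call:
move_arm([
  [[10, 0, 0, 0, 0], [10, 0.006, 0, -0.0129, 0], [10, 0.006, 0, -0.0129, 0]],
])

```text
time: 19.67
tool_pos: [0.5647, 0.3114, 0.101]
tool_rot: [-0.0, 0.725, 0.689, -0.002]
contact_force: [-0.7, -2.2, -1.9]
gripper_width: 0.288
grasp_force: 58.9
```

The grip came out about 10 mm too high, so I'll put the plate back and re-grip lower.

Call:
move_arm([
  [[10, -0.006, 0, 0.0129, 0], [10, -0.006, 0, 0.0129, 0], [45, 0, 0, 0, 0], [45, 0, 0, 0, 0], [45, 0, 0, 0, 0]],
])

```text
time: 20.08
tool_pos: [0.5646, 0.3044, 0.0849]
tool_rot: [-0.0, 0.725, 0.689, -0.001]
contact_force: [-0.6, 0.4, 0.6]
gripper_width: 0.451
grasp_force: 0.0
```

Call:
move_arm([
  [[45, 0, 0, 0.006, 0], [45, 0, 0, 0.006, 0], [45, 0, 0, 0.002, 0], [45, 0, 0, 0, 0]],
])

```text
time: 20.42
tool_pos: [0.5648, 0.3046, 0.0769]
tool_rot: [-0.0, 0.725, 0.689, -0.001]
contact_force: [0.9, -0.2, -0.2]
gripper_width: 0.449
grasp_force: 0.0
```

Call:
move_arm([
  [[10, 0, 0, 0, 0], [10, 0, 0, 0, 0], [10, 0, 0, 0, 0], [10, 0, 0, 0, 0], [10, 0, 0, 0, 0]],
])

```text
time: 20.83
tool_pos: [0.5653, 0.3048, 0.0779]
tool_rot: [-0.0, 0.725, 0.689, 0.0]
contact_force: [-0.2, -0.1, 0.4]
gripper_width: 0.294
grasp_force: 59.8
```

Call:
move_arm([
  [[10, 0.006, 0, -0.0129, 0], [10, 0.006, 0, -0.0129, 0], [10, 0.012, 0, -0.0257, 0], [10, 0.012, 0, -0.0257, 0], [10, 0.012, 0, -0.0257, 0]],
])

```text
time: 21.25
tool_pos: [0.5669, 0.3342, 0.1411]
tool_rot: [0.0, 0.725, 0.689, 0.0]
contact_force: [0.2, 0.1, -1.7]
gripper_width: 0.294
grasp_force: 59.8
```

Call:
move_arm([
  [[10, 0, 0, -0.05, 0], [10, 0, 0, -0.055, 0], [10, 0, 0, -0.02, 0], [10, 0, 0, 0, 0]],
])

```text
time: 21.58
tool_pos: [0.5692, 0.335, 0.2208]
tool_rot: [0.002, 0.725, 0.689, 0.005]
contact_force: [-0.1, 0.2, -0.5]
gripper_width: 0.287
grasp_force: 59.8
```

```bash
python3 -c "
from h import *
plan(.556,.125,.205,-1.75,6,10)"
```

```text
heading -2.92 pos [0.5692 0.335  0.2208] F [-0.1  0.2 -0.5] t 21.58 w 0.287
[[10, -0.0584, -0.0007, 0.0044, np.float64(-0.032)], [10, -0.0584, -0.0009, 0.0044, np.float64(-0.032)], [10, -0.0584, -0.0011, 0.0044, np.float64(-0.032)], [10, -0.0584, -0.0013, 0.0044, np.float64(-0.032)], [10, -0.0584, -0.0015, 0.0044, np.float64(-0.032)]]
[[10, -0.0584, -0.0017, 0.0044, np.float64(-0.032)]]
```

Call:
move_arm([
  [[10, -0.058, -0.001, 0, -0.03], [10, -0.058, -0.001, 0, -0.03], [10, -0.058, -0.001, 0, -0.03], [10, -0.058, -0.001, 0, -0.03], [10, -0.058, -0.0015, 0, -0.03]],
])

```text
time: 22.0
tool_pos: [0.5542, 0.1583, 0.212]
tool_rot: [-0.001, 0.719, 0.695, -0.001]
contact_force: [1.5, -0.1, -1.5]
gripper_width: 0.291
grasp_force: 59.7
```

Call:
move_arm([
  [[10, -0.058, -0.0015, 0, -0.03], [10, 0, 0, 0.05, 0], [10, 0, 0, 0.055, 0], [10, 0, 0, 0.055, 0], [10, 0, 0, 0.02, 0]],
])

```text
time: 22.42
tool_pos: [0.5486, 0.1243, 0.099]
tool_rot: [-0.004, 0.719, 0.695, -0.005]
contact_force: [-0.6, -0.1, -2.1]
gripper_width: 0.29
grasp_force: 59.8
```

Call:
move_arm([
  [[10, 0, 0, 0, 0], [10, 0, 0, 0, 0]],
])

```text
time: 22.58
tool_pos: [0.5528, 0.1252, 0.1056]
tool_rot: [-0.001, 0.718, 0.696, -0.001]
contact_force: [0.1, 0.2, -0.5]
gripper_width: 0.286
grasp_force: 59.8
```

Call:
move_arm([
  [[10, -0.011, 0, 0, 0], [10, -0.011, 0, 0, 0], [10, -0.01, 0, 0, 0], [10, -0.005, 0, 0, 0], [10, -0.005, 0, -0.001, 0]],
])

```text
time: 23.0
tool_pos: [0.554, 0.1017, 0.1091]
tool_rot: [-0.001, 0.719, 0.695, 0.004]
contact_force: [-0.4, 11.3, 3.1]
gripper_width: 0.295
grasp_force: 60.4
```

Call:
move_arm([
  [[10, -0.005, 0, -0.002, 0], [10, -0.005, 0, -0.002, 0], [10, -0.005, 0, -0.002, 0], [10, -0.005, 0, -0.002, 0]],
])

```text
time: 23.33
tool_pos: [0.5531, 0.0907, 0.1135]
tool_rot: [-0.002, 0.719, 0.695, 0.003]
contact_force: [0.8, 10.1, -0.7]
gripper_width: 0.29
grasp_force: 61.7
```

Call:
move_arm([
  [[10, -0.005, 0, -0.002, 0], [10, -0.005, 0, -0.001, 0], [10, -0.005, 0, 0, 0]],
])

```text
time: 23.58
tool_pos: [0.5529, 0.0816, 0.1157]
tool_rot: [-0.002, 0.719, 0.695, 0.003]
contact_force: [-1.3, 12.2, 4.9]
gripper_width: 0.297
grasp_force: 61.9
```

Call:
move_arm([
  [[10, -0.005, 0, -0.001, 0], [10, -0.005, 0, 0, 0], [10, -0.005, 0, 0, 0]],
])

```text
time: 23.83
tool_pos: [0.5527, 0.0726, 0.1166]
tool_rot: [-0.002, 0.719, 0.695, 0.003]
contact_force: [-1.5, 9.0, 3.9]
gripper_width: 0.294
grasp_force: 62.5
```

Call:
move_arm([
  [[10, -0.003, 0, 0, 0], [10, -0.002, 0, 0, 0]],
])

```text
time: 24.0
tool_pos: [0.5526, 0.0696, 0.1166]
tool_rot: [-0.002, 0.719, 0.695, 0.004]
contact_force: [0.3, 9.3, 2.8]
gripper_width: 0.29
grasp_force: 62.6
```

Call:
move_arm([
  [[10, 0.005, 0, -0.01, 0], [10, 0.005, 0, -0.04, 0], [10, 0.005, 0, -0.05, 0], [10, 0, 0, -0.02, 0], [10, 0, 0, 0, 0]],
])

```text
time: 24.42
tool_pos: [0.5547, 0.0757, 0.1915]
tool_rot: [0.003, 0.718, 0.696, 0.003]
contact_force: [0.2, 0.3, -0.7]
gripper_width: 0.296
grasp_force: 62.2
```

```bash
python3 -c "
from h import *
im,c=snap('wrist','A2.png'); print(state()['tool_pos'],state()['joint_pos'].round(2)); np.savez('A2.npz',p=state()['tool_pos'],**c)"
```

```text
[0.55328777 0.07559336 0.18872982] [ 0.   -0.08  1.81 -0.    1.41  0.04]
```

Call:
move_arm([
  [[10, 0, 0, 0, -1], [10, 0, 0, 0, -1], [10, 0, 0, 0, -1], [10, 0, 0, 0, -1], [10, 0, 0, 0, -1]],
])

```text
time: 24.88
tool_pos: [0.5506, 0.0755, 0.1836]
tool_rot: [-0.002, 0.512, 0.859, -0.001]
contact_force: [0.2, -0.7, -1.4]
gripper_width: 0.291
grasp_force: 62.1
```

```bash
python3 -c "
from h import *
im,c=snap('wrist','B2.png')"
```

Call:
move_arm([
  [[10, 0, 0, 0, -1], [10, 0, 0, 0, -1], [10, 0, 0, 0, -1], [10, 0, 0, 0, -1], [10, 0, 0, 0, -1]],
])

```text
time: 25.35
tool_pos: [0.5509, 0.0756, 0.1842]
tool_rot: [-0.001, 0.273, 0.962, -0.001]
contact_force: [-0.5, 1.0, -0.9]
gripper_width: 0.293
grasp_force: 62.1
```

Call:
move_arm([
  [[10, 0, 0, 0, -1], [10, 0, 0, 0, -1], [10, 0, 0, 0, -1], [10, 0, 0, 0, -1], [10, 0, 0, 0, -1]],
])

```text
time: 25.77
tool_pos: [0.5509, 0.0756, 0.1842]
tool_rot: [-0.002, 0.015, 1.0, -0.0]
contact_force: [0.2, 0.1, -1.1]
gripper_width: 0.293
grasp_force: 62.1
```

```bash
python3 - <<'E'
from h import *
im,c=snap('wrist','C2.png')
for S in ('','2'):
    I=np.stack([cv2.GaussianBlur(cv2.imread(f'pics/{k}{S}.png',0),(3,3),0).astype(float) for k in 'ABC'])
    sd=I.std(0); print(S)
    for v in range(196,256,2): print(v,''.join('#' if s<9 else '.' for s in sd[v,200:350:3]), np.median(I[:,v,262:286]).round())
plan(.5415,.0277,.14,88.25,5,10)
E
```

```text
196 .......................####....................... 55.0
198 ......................#####....................... 58.0
200 ......................#####....................... 62.0
202 ......................#####....................... 62.0
204 ......................#####....................... 66.0
206 ....................###........................... 82.0
208 ....................##............................ 85.0
210 ....................###...#....................... 84.0
212 ................####################.............. 93.0
214 ...............######################............. 89.0
216 ...............######################............. 88.0
218 ...............#######################............ 89.0
220 ..............########################............ 89.0
222 ..............#######################............. 87.0
224 ..............######################.............. 86.0
226 #.............#####################............... 86.0
228 #............#########################............ 85.0
230 .............##########################........... 85.0
232 .............###
[... 2125 characters left out ...]
........... 93.0
244 ##.#.............................................. 98.0
246 ...#.............................................. 98.0
248 #..#.................#.#.#.#.###.#................ 90.0
250 ..................#################............... 84.0
252 ..................###################............. 84.0
254 ...............######################............. 84.0
heading 88.48 pos [0.5509 0.0756 0.1842] F [ 0.3 -0.7 -1.8] t 25.82 w 0.3
[[10, 0.0027, -0.016, 0.0147, np.float64(0.008)], [10, 0.0027, -0.0161, 0.0147, np.float64(0.008)], [10, 0.0027, -0.0161, 0.0147, np.float64(0.008)], [10, 0.0027, -0.0161, 0.0147, np.float64(0.008)], [10, 0.0026, -0.0161, 0.0147, np.float64(0.008)]]
```

Tilt matches the first plate, within a degree. The remaining slot runs from about tool x=0.540 to 0.543, so I'll align to 0.5415 and settle before entering.

Call:
move_arm([
  [[10, 0.005, -0.027, 0, 0], [10, 0.005, -0.027, 0, 0], [10, 0.0035, -0.026, 0, 0.03], [10, 0, 0, 0.025, 0], [10, 0, 0, 0.02, 0]],
])

```text
time: 26.23
tool_pos: [0.5418, 0.0274, 0.158]
tool_rot: [-0.0, 0.02, 1.0, -0.0]
contact_force: [-0.5, 1.0, -1.4]
gripper_width: 0.292
grasp_force: 62.2
```

Call:
move_arm([
  [[10, 0, 0, 0.015, 0], [10, 0, 0, 0, 0], [10, 0, 0, 0, 0], [10, 0, 0, 0, 0]],
])

```text
time: 26.57
tool_pos: [0.5424, 0.0286, 0.1504]
tool_rot: [-0.0, 0.018, 1.0, 0.0]
contact_force: [-0.4, 0.7, -1.0]
gripper_width: 0.292
grasp_force: 62.1
```

```bash
python3 -c "
from h import *
plan(.5415,.0277,.14,88.25,1,10)"
```

```text
heading 87.96 pos [0.5424 0.0286 0.1504] F [-0.4  0.7 -1. ] t 26.57 w 0.292
[[10, 0.0014, -0.0015, 0.0174, np.float64(-0.049)]]
```

Call:
move_arm([
  [[10, 0.002, -0.001, 0.01, -0.05], [10, 0, 0, 0.01, 0], [10, 0, 0, 0, 0], [10, 0, 0, 0, 0]],
])

```text
time: 26.9
tool_pos: [0.5406, 0.0278, 0.1378]
tool_rot: [-0.001, 0.015, 1.0, 0.0]
contact_force: [0.3, 0.7, -1.4]
gripper_width: 0.292
grasp_force: 62.1
```

Call:
move_arm([
  [[10, 0, 0, 0.006, 0], [10, 0, 0, 0.006, 0]],
])

```text
time: 27.07
tool_pos: [0.5414, 0.0277, 0.1315]
tool_rot: [0.001, 0.015, 1.0, -0.0]
contact_force: [-0.5, -0.0, -0.6]
gripper_width: 0.296
grasp_force: 62.1
```

Call:
move_arm([
  [[10, 0, 0, 0.006, 0]],
])

```text
time: 27.15
tool_pos: [0.5411, 0.0277, 0.1274]
tool_rot: [0.0, 0.015, 1.0, -0.0]
contact_force: [-0.0, -0.0, -1.5]
gripper_width: 0.295
grasp_force: 62.1
```

Call:
move_arm([
  [[10, 0, 0, 0.006, 0]],
])

```text
time: 27.23
tool_pos: [0.541, 0.0277, 0.1236]
tool_rot: [-0.0, 0.015, 1.0, 0.0]
contact_force: [-0.1, -0.1, -1.6]
gripper_width: 0.291
grasp_force: 62.1
```

Call:
move_arm([
  [[10, 0, 0, 0.008, 0], [10, 0, 0, 0.008, 0]],
])

```text
time: 27.4
tool_pos: [0.541, 0.0277, 0.1139]
tool_rot: [-0.0, 0.015, 1.0, 0.0]
contact_force: [-0.4, -0.1, -1.3]
gripper_width: 0.29
grasp_force: 62.1
```

Call:
move_arm([
  [[10, 0, 0, 0.008, 0], [10, 0, 0, 0.008, 0]],
])

```text
time: 27.57
tool_pos: [0.5409, 0.0277, 0.1041]
tool_rot: [-0.0, 0.015, 1.0, 0.0]
contact_force: [0.3, 0.6, -1.6]
gripper_width: 0.29
grasp_force: 62.1
```

Call:
move_arm([
  [[10, 0, 0, 0.008, 0], [10, 0, 0, 0.008, 0]],
])

```text
time: 27.73
tool_pos: [0.541, 0.0277, 0.0947]
tool_rot: [-0.0, 0.015, 1.0, 0.0]
contact_force: [0.1, 0.1, -0.5]
gripper_width: 0.292
grasp_force: 62.1
```

Call:
move_arm([
  [[10, 0, 0, 0.008, 0], [10, 0, 0, 0.008, 0]],
])

```text
time: 27.9
tool_pos: [0.541, 0.0277, 0.0851]
tool_rot: [-0.0, 0.015, 1.0, -0.0]
contact_force: [0.1, 0.6, -0.5]
gripper_width: 0.292
grasp_force: 62.1
```

Call:
move_arm([
  [[10, 0, 0, 0.006, 0], [10, 0, 0, 0.004, 0]],
])

```text
time: 28.07
tool_pos: [0.5407, 0.0277, 0.0789]
tool_rot: [-0.0, 0.015, 1.0, 0.0]
contact_force: [-0.7, -0.3, -1.7]
gripper_width: 0.294
grasp_force: 62.1
```

Call:
move_arm([
  [[10, 0, 0, 0.004, 0]],
])

```text
time: 28.15
tool_pos: [0.541, 0.0277, 0.0769]
tool_rot: [-0.0, 0.015, 1.0, 0.0]
contact_force: [-0.5, -0.2, -1.2]
gripper_width: 0.292
grasp_force: 62.1
```

Call:
move_arm([
  [[10, 0, 0, 0.003, 0]],
])

```text
time: 28.23
tool_pos: [0.5411, 0.0277, 0.0752]
tool_rot: [0.0, 0.015, 1.0, -0.0]
contact_force: [-1.0, 0.1, -1.6]
gripper_width: 0.29
grasp_force: 62.1
```

Call:
move_arm([
  [[10, 0, 0, 0.003, 0]],
])

```text
time: 28.32
tool_pos: [0.5412, 0.0277, 0.0738]
tool_rot: [0.0, 0.015, 1.0, -0.0]
contact_force: [-2.6, 0.3, 10.8]
gripper_width: 0.291
grasp_force: 63.6
```

Seated. Now I'll feel the remaining play in both directions.

Call:
move_arm([
  [[10, 0, 0, -0.004, 0], [10, -0.003, 0, 0, 0], [10, 0, 0, 0, 0]],
])

```text
time: 28.57
tool_pos: [0.5434, 0.0276, 0.0765]
tool_rot: [0.001, 0.015, 1.0, -0.0]
contact_force: [1.0, 1.0, -1.3]
gripper_width: 0.29
grasp_force: 62.3
```

Call:
move_arm([
  [[10, -0.003, 0, 0, 0]],
])

```text
time: 28.65
tool_pos: [0.5446, 0.0276, 0.0761]
tool_rot: [-0.0, 0.015, 1.0, 0.0]
contact_force: [-1.9, 0.9, -0.3]
gripper_width: 0.295
grasp_force: 62.3
```

Call:
move_arm([
  [[10, 0.006, 0, 0, 0], [10, 0.004, 0, 0, 0]],
])

```text
time: 28.82
tool_pos: [0.5389, 0.0277, 0.076]
tool_rot: [0.001, 0.015, 1.0, -0.0]
contact_force: [7.1, -0.8, -1.8]
gripper_width: 0.292
grasp_force: 62.1
```

Call:
move_arm([
  [[10, 0.003, 0, 0, 0]],
])

```text
time: 28.9
tool_pos: [0.5388, 0.0277, 0.0768]
tool_rot: [0.003, 0.015, 1.0, -0.0]
contact_force: [8.9, -0.0, -5.4]
gripper_width: 0.291
grasp_force: 61.6
```

Call:
move_arm([
  [[10, 0.003, 0, 0, 0]],
])

```text
time: 28.98
tool_pos: [0.5386, 0.0276, 0.0772]
tool_rot: [0.006, 0.016, 1.0, -0.0]
contact_force: [14.5, 0.0, -8.8]
gripper_width: 0.294
grasp_force: 61.2
```

Play is about 6 mm, far less than a plate, so two make the pack. I'll release, lift and go over to the handle.

Call:
move_arm([
  [[10, -0.008, 0, 0.004, 0], [10, 0, 0, 0.001, 0], [60, 0, 0, 0, 0], [60, 0, 0, 0, 0], [60, 0, 0, 0, 0]],
])

```text
time: 29.4
tool_pos: [0.5392, 0.0278, 0.0726]
tool_rot: [-0.001, 0.015, 1.0, 0.0]
contact_force: [0.4, 0.8, -0.2]
gripper_width: 0.602
grasp_force: 0.0
```

Call:
move_arm([
  [[60, 0, 0, -0.01, 0], [60, 0, 0, -0.04, 0], [60, 0, 0, -0.05, 0], [60, 0, 0, -0.04, 0], [60, 0, 0, 0, 0]],
])

```text
time: 29.82
tool_pos: [0.5432, 0.0275, 0.1639]
tool_rot: [0.005, 0.015, 1.0, -0.0]
contact_force: [0.8, 0.0, 0.7]
gripper_width: 0.598
grasp_force: 0.0
```

```bash
python3 - <<'E'
from h import *
im,c=snap('wrist','w7.png'); g=cv2.cvtColor(im,cv2.COLOR_RGB2GRAY)
c=get_calibration('wrist')
u=int(proj(c,(.53,.0277,.114))[0]); print(u,[ (v,int(g[v,u])) for v in range(120,300,4)])
for x in (.518,.5415): print([np.round(proj(c,(x+d,.0277,.114))).astype(int).tolist() for d in (-.006,.006)])
plan(.4708,.030,.15,88.25,3,60)
E
```

```text
276 [(120, 79), (124, 83), (128, 81), (132, 106), (136, 140), (140, 140), (144, 143), (148, 142), (152, 141), (156, 139), (160, 128), (164, 140), (168, 109), (172, 106), (176, 110), (180, 139), (184, 134), (188, 133), (192, 132), (196, 98), (200, 99), (204, 99), (208, 131), (212, 132), (216, 128), (220, 128), (224, 95), (228, 93), (232, 89), (236, 91), (240, 88), (244, 90), (248, 90), (252, 88), (256, 88), (260, 116), (264, 118), (268, 86), (272, 88), (276, 87), (280, 87), (284, 89), (288, 89), (292, 122), (296, 125)]
[[275, 184], [276, 202]]
[[276, 219], [277, 236]]
heading 88.27 pos [0.542  0.0275 0.1612] F [ 0.3  0.1 -0. ] t 29.87 w 0.596
[[60, 0.0396, 0.0002, 0.0062, np.float64(0.001)], [60, 0.0396, 0.0002, 0.0062, np.float64(0.001)], [60, 0.0396, 0.0002, 0.0062, np.float64(0.001)]]
```

The two tab tops are seen at v≈180–193 and 208–221, adjacent and upright. Now to the handle.

Call:
move_arm([
  [[60, 0.04, 0, 0, 0], [60, 0.04, 0.003, 0, 0], [60, 0.039, 0, 0, 0], [60, 0, 0, 0, 0], [60, 0, 0, 0, 0]],
])

```text
time: 30.28
tool_pos: [0.4673, 0.0318, 0.1558]
tool_rot: [-0.001, 0.015, 1.0, 0.0]
contact_force: [1.5, -1.1, 0.3]
gripper_width: 0.602
grasp_force: 0.0
```

Call:
move_arm([
  [[60, 0, 0, 0.035, 0], [60, 0, 0, 0.035, 0], [60, 0, 0, 0.035, 0], [60, 0, 0, 0.02, 0], [60, 0, 0, 0, 0]],
])

```text
time: 30.7
tool_pos: [0.4664, 0.0318, 0.0784]
tool_rot: [-0.003, 0.015, 1.0, 0.0]
contact_force: [-0.5, -0.1, -0.1]
gripper_width: 0.604
grasp_force: 0.0
```

Call:
move_arm([
  [[60, -0.003, -0.002, -0.008, 0], [5, 0, 0, 0, 0], [5, 0, 0, 0, 0], [5, 0, 0, 0, 0], [5, 0, 0, 0, 0]],
])

```text
time: 31.12
tool_pos: [0.472, 0.0314, 0.0891]
tool_rot: [0.002, 0.016, 1.0, 0.001]
contact_force: [0.2, 5.2, 4.0]
gripper_width: 0.222
grasp_force: 59.6
```

Call:
move_arm([
  [[5, 0, 0, 0, 0], [5, 0, 0, 0, 0]],
])

```text
time: 31.28
tool_pos: [0.472, 0.0314, 0.0891]
tool_rot: [0.002, 0.015, 1.0, 0.001]
contact_force: [1.0, 5.3, 5.6]
gripper_width: 0.22
grasp_force: 59.7
```

Call:
move_arm([
  [[5, -0.003, 0, 0, 0], [5, -0.003, 0, 0, 0]],
])

```text
time: 31.45
tool_pos: [0.4746, 0.0313, 0.0891]
tool_rot: [0.001, 0.015, 1.0, 0.001]
contact_force: [-5.0, 4.4, 8.4]
gripper_width: 0.221
grasp_force: 60.3
```

Call:
move_arm([
  [[5, -0.002, 0, 0, 0], [5, -0.002, 0, 0, 0]],
])

```text
time: 31.62
tool_pos: [0.477, 0.0313, 0.0891]
tool_rot: [0.001, 0.015, 1.0, 0.001]
contact_force: [-4.6, 5.2, 8.2]
gripper_width: 0.221
grasp_force: 60.3
```

Moved 5 mm with the carriage's own drag. I'll go on until it bears hard.

Call:
move_arm([
  [[5, -0.002, 0, 0, 0]],
])

```text
time: 31.7
tool_pos: [0.4781, 0.0312, 0.0891]
tool_rot: [0.001, 0.015, 1.0, 0.001]
contact_force: [-4.4, 4.0, 8.8]
gripper_width: 0.221
grasp_force: 60.3
```

Call:
move_arm([
  [[5, -0.002, 0, 0, 0]],
])

```text
time: 31.78
tool_pos: [0.4786, 0.0312, 0.0891]
tool_rot: [-0.001, 0.015, 1.0, 0.001]
contact_force: [-10.2, 4.9, 13.0]
gripper_width: 0.221
grasp_force: 60.8
```

Call:
move_arm([
  [[5, -0.002, 0, 0, 0]],
])

```text
time: 31.87
tool_pos: [0.4786, 0.0312, 0.0891]
tool_rot: [-0.002, 0.015, 1.0, 0.001]
contact_force: [-17.0, 4.6, 18.1]
gripper_width: 0.221
grasp_force: 61.4
```

Call:
move_arm([
  [[5, -0.001, 0, 0, 0]],
])

```text
time: 31.95
tool_pos: [0.4785, 0.0312, 0.0891]
tool_rot: [-0.003, 0.015, 1.0, 0.001]
contact_force: [-19.0, 4.3, 18.8]
gripper_width: 0.22
grasp_force: 61.6
```

It bears solidly after 6.6 mm of travel (19 N). I'll push once more, then release in place and lift clear.

Call:
move_arm([
  [[5, -0.002, 0, 0, 0], [5, 0, 0, 0, 0], [5, 0, 0, 0, 0], [60, 0, 0, 0, 0], [60, 0, 0, 0, 0]],
])

```text
time: 32.37
tool_pos: [0.4822, 0.03, 0.0878]
tool_rot: [0.001, 0.015, 1.0, -0.0]
contact_force: [0.8, -0.1, -0.3]
gripper_width: 0.493
grasp_force: 0.0
```

Call:
move_arm([
  [[60, 0, 0, 0, 0], [60, 0, 0, 0, 0], [60, 0, 0, -0.02, 0], [60, 0, 0, -0.05, 0], [60, 0, 0, -0.05, 0]],
])

```text
time: 32.78
tool_pos: [0.4805, 0.0301, 0.1587]
tool_rot: [-0.002, 0.015, 1.0, 0.0]
contact_force: [0.9, -0.3, 0.8]
gripper_width: 0.6
grasp_force: 0.0
```

Call:
move_arm([
  [[60, 0, 0, -0.05, 0], [60, 0, 0, 0, 0], [60, 0, 0, 0, 0]],
])

```text
time: 33.03
tool_pos: [0.4835, 0.0298, 0.1923]
tool_rot: [0.003, 0.015, 1.0, -0.0]
contact_force: [-0.2, 0.1, 0.3]
gripper_width: 0.601
grasp_force: 0.0
```

```bash
python3 - <<'E'
from h import *
im,c=snap('wrist','w8.png'); g=cv2.cvtColor(im,cv2.COLOR_RGB2GRAY); s=state(); print(s['tool_pos'],s['contact_force'].round(1),s['time'])
u=int(proj(c,(.53,.0277,.114))[0]); print([(v,int(g[v,u])) for v in range(150,330,3)])
for n,q in [('handle119',(.4785,.03,.119)),('face78',(.5135,.0277,.078)),('t1',(.5225,.0277,.114)),('t2',(.5405,.0277,.114)),('stop',(.5505,.0277,.078))]: print(n,np.round(proj(c,q)).astype(int))
E
```

```text
[0.48218508 0.02995465 0.19004728] [-0.1  0.7  0.4] 33.0833
[(150, 120), (153, 119), (156, 105), (159, 98), (162, 98), (165, 99), (168, 113), (171, 134), (174, 140), (177, 110), (180, 117), (183, 59), (186, 56), (189, 54), (192, 53), (195, 53), (198, 51), (201, 52), (204, 49), (207, 48), (210, 46), (213, 46), (216, 45), (219, 93), (222, 101), (225, 104), (228, 100), (231, 103), (234, 91), (237, 90), (240, 91), (243, 91), (246, 91), (249, 92), (252, 102), (255, 101), (258, 98), (261, 100), (264, 101), (267, 98), (270, 106), (273, 134), (276, 131), (279, 131), (282, 130), (285, 123), (288, 122), (291, 124), (294, 121), (297, 125), (300, 123), (303, 123), (306, 113), (309, 113), (312, 111), (315, 114), (318, 113), (321, 107), (324, 135), (327, 219)]
handle119 [277 208]
face78 [275 230]
t1 [275 258]
t2 [276 278]
stop [276 266]
```

```bash
python3 -c "
from h import *
print(job.job_done())"
```

```text
the job is handed in; nothing more can be done
None
```

Job handed in at about 33 s: I drew the carriage fully back and hung two plates (about 6 mm of play left, so no third would go in). I then pushed the carriage 6.6 mm forward until it bore on them at about 19 N, and left the two spare plates, screwdriver and jar where they were.

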